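Clear an empty core off the rod and hang the L-gauge level

ROBOT

A 6-joint arm with a two-finger parallel gripper is mounted at the origin on the work surface. World frame = base frame: x ahead of the robot, y to its left, z up, the work surface at z = 0. Lengths are in mm, angles in rad, forces in N, time in s.
With the tool pointing down it reaches from about 275 to 1000 mm from the base axis. Payload 8.4 kg.
Tool frame: the origin (TCP) lies on the centre line of the jaws, within the pads' length; the fingertips stand r.tip_reach ahead of it and the grasp point (between the pads) lies 11 mm behind it (r.tip_reach is the distance from the TCP to the fingertips, in mm); z points along the fingers, y is the line along which they close (so a half turn about z gives the same grasp; the last joint's range is limited). The gripper opens to 85 mm and grips with 20 to 120 N. Pads are 22 mm wide; open, the fingers measure 114 mm over their backs; the gripper's body (76 mm by 85 mm) begins 54 mm behind the grasp point. The pads swing forward as they close: fully open they stand 13 mm farther back than shut.
Start: joints at [-1.26, 0.353, 1.633, -0, 1.155, -0.002], TCP at [192.326, -594.675, 239.281] pointing down, gripper open.
Joint ranges: [-2.63, 2.63], [-0.92, 2.1], [0.06, 2.66], [-1.3, 4.44], [0, 2.69], [-3.02, 3.02]. Speed limits (rad/s): [2.22, 2.22, 2.79, 3.14, 3.14, 3.14].

INTERFACE

Orientations are given as [roll, pitch, yaw] about the fixed x, y, z axes, in that order (R = Rz(yaw) Ry(pitch) Rx(roll)).
In Python, from rig import r gives the robot as it stands.
- The arm moves only by the tool carry_out, never from a script. Its argument "targets" is a list of rows, each an object with "dp": the shift along the tool's x, y, z in mm, a list of three; "yaw": the turn about the tool's z in degrees. A call has 1 to 12 rows; each row is the pose to reach, as a shift and turn from the pose commanded when the call began, along the tool's axes at that moment; what a row does not reach only later rows make up. A row lasts 1/8 s, in which the tool goes at most 62.5 mm and 10.7 degrees, less where a joint would pass 70% of its speed; a pose out of reach is approached as far as the arm can. A call with a gripper value outside its range is refused whole. "fingers" is the opening, from -1 (shut) to 1 (fully open), so that 0 is half open, set as the call begins (left out, the last holds). The fingers move at their own pace and stop on an object; "grip_force" is the grip in N (left out, the last holds). Time passes only in rows, so rows that repeat a pose let the fingers close. It gives the time, the measured TCP pose, the force, the opening and the grip force at its end, in the units of the state.
- r.sense(): the state, without advancing time (a new reading comes with each control period).
- r.grab_frame(name): name is "scene" or "side" or "wrist"; returns the picture (400x640x3 uint8, red, green, blue); there is no depth.
- r.get_calibration(name): a dict with "fx", "fy", "cx", "cy" (pixels), "dist_coeffs" ([k1, k2, p1, p2, k3] as OpenCV has them; the pictures are not rectified), "rvec" (rotation vector, rad) and "tvec" (3), from world to camera coordinates, as OpenCV has them. Camera axes: x right, y down, z forward; pixel columns grow to the right and rows downward; lengths in mm; the calibration is good to about 2 mm. A picture is of the moment at which its call begins: read the wrist's pose just before it. get_calibration takes no time and is no camera call; for the wrist camera it gives the pose at the moment of the call.
- r.sign_off(): hands the job in; it is judged then, once.
The state is a dict: "clock": time; "qpos": joint angles; "qvel": joint speeds; "joint_efforts": joint torques, N m; "eef_pos": TCP position; "tcp_rot": TCP orientation; "contact_force": force on the tool from outside, world axes, zero at the start; "wrist_torque": the same for the moment, N m; "opening": opening from 0.0 (shut) to 1.0 (fully open); "grasp_force": force on a finger pad.
Only numpy, scipy, OpenCV 4.12 (cv2) and the standard library are available. Lean on these libraries where they do the work, as an engineer would, in place of code of your own. Each camera call takes 0.05 s, during which the arm holds its last target. There are 200 camera calls.

TASK

Slide the empty cardboard core off the open end of the rod so that it lands in the blue bin below. Then hang the L-shaped gauge on the rod by whichever of its holes lets its long edge hang most nearly level, let go, and leave it hanging still. Leave the brass stop clamped where it is on the gauge - do not touch it - and do not disturb the bin or the other things on the bench.

Things in the scene. Friction and masses are not known exactly. Their poses are not given: they have to be found in the camera images.
- stand: Fixed grey post (40 x 40 mm, 266 mm tall) on a base plate (150 x 120 x 10 mm, from 30 mm before to 120 mm behind the post's front face). A level steel rod, 7 mm diameter, plain free end, sticks 120 mm out of the post's front face, axis 245 mm above the bench. Origin: on the bench under the middle of the post's front face; x points away from the rod (rod runs along -x), z up.
- rod_tip (a point): Centre of the rod's free end.
- rod_root (a point): Point on the rod's axis where it leaves the post's front face, 120 mm behind rod_tip.
- core: Empty cardboard label core: tube 32 mm outside, 26 mm inside, 36 mm long, about 30 g, hanging loosely threaded on the rod (its axis about 9.5 mm below the rod's). Origin at its centre, x along its axis. Its rear face starts 45 to 70 mm from the post.
- bin: Open blue plastic bin, 140 (x) x 120 (y) x 70 mm high, walls 4 mm, standing on the bench below the rod's free end. Origin: centre of its underside, z up.
- gauge: L-shaped plate, 4 mm aluminium, 244 g without the stop, standing upright on its long edge, kept up by the stop. It lies in its y-z plane (x is its normal); origin mid bottom edge, z up. Foot: y -100 to +100, z 0 to 35 mm. Leg: y -100 to +30, z 35 to 155 mm. Six 11 mm through holes, 16 mm apart, 32 mm below the top edge. May hang with either face forward.
- hole0 (a point): Centre of hole 0 of the gauge, at gauge y = -66 mm, z = 123 mm, in the middle of the plate.
- hole1 (a point): Centre of hole 1 of the gauge, at gauge y = -50 mm, z = 123 mm, in the middle of the plate.
- hole2 (a point): Centre of hole 2 of the gauge, at gauge y = -34 mm, z = 123 mm, in the middle of the plate.
- hole3 (a point): Centre of hole 3 of the gauge, at gauge y = -18 mm, z = 123 mm, in the middle of the plate.
- hole4 (a point): Centre of hole 4 of the gauge, at gauge y = -2 mm, z = 123 mm, in the middle of the plate.
- hole5 (a point): Centre of hole 5 of the gauge, at gauge y = 14 mm, z = 123 mm, in the middle of the plate.
- stop_slide (a joint): Where the brass stop is clamped along the gauge's foot: gauge y of its centre in m (-0.080 to +0.070). Clamped tight (30 N), stays put. Gauge and stop together balance at gauge y = -0.0127 m + 0.474 x this value, z about 42 mm.
- stop: Brass stop block, 40 mm thick (across the plate, 20 mm to each side) x 28 mm along the foot x 22 mm high, 220 g, flush with the long bottom edge. Origin: centre of its underside.
- flask: Bystander: steel flask, 60 mm diameter, 170 mm tall, upright. Origin: centre of its underside.
- label_roll: Bystander: roll of paper labels lying flat, 76 mm diameter, 40 mm high. Origin: centre of its underside.
- pen_cup: Bystander: dark steel pen cup, 70 mm diameter, 85 mm high. Origin: centre of its underside.
- label_box: Bystander: small closed carton, 90 x 60 x 50 mm high. Origin: centre of its underside.
Not all that is in view belongs to the job. Several things have the shape of the core; the one meant has the colours described above.

How it is judged:
By the outcome, as a careful person would: the job done as asked, in the order asked, and still so for the second after the job is handed in, with the robot touching nothing.
It also fails if it takes over 56 s, if anything falls off the work surface, if the arm or the gripper's body presses on something with over 40 N, if the wrist force passes 120 N, or if a joint passes its speed limit or range.

## Working session

There is one attempt and no reset: what is moved stays moved. The work goes in short steps, Python scripts to look and compute and a tool call to move; the robot and the scene stay as the last step left them, time stands still between calls to the robot, and variables do not carry over. Pictures are saved under pics/ and viewed, at most 10 in all, crops included, and the job is handed in when it is done.

Besides the shell and the picture viewer there is one more tool, called after ">>>" as name([rows], argument=value, ...), one row to a line, values as JSON. carry_out: Moves the arm, as the interface text tells. Its arguments: {"type":"object","properties":{"targets":{"type":"array","items":{"type":"object","properties":{"dp":{"type":"array","items":{"type":"number"}},"yaw":{"type":"number"}}}},"fingers":{"type":"number"},"grip_force":{"type":"number"}},"required":["targets"]}

```bash
ls; mkdir -p pics
python3 - <<'E'
from rig import r
import cv2
print(r.sense(), r.tip_reach)
for n in ("scene","side","wrist"):
    im=r.grab_frame(n); cv2.imwrite(f"pics/{n}0.png",im[:,:,::-1]); c=r.get_calibration(n); print(n,c)
E
```

```text
pics
{'clock': 0.0, 'qpos': array([-1.26040382e+00,  3.53668466e-01,  1.63414610e+00,  4.67188249e-05,
        1.15521266e+00, -2.39053327e-03]), 'qvel': array([-8.90745949e-05,  5.13190043e-04,  1.15342556e-03, -1.37639852e-03,
       -6.32432844e-04, -5.50598997e-04]), 'joint_efforts': array([-2.06538214e-03, -6.05261850e+01, -3.42068160e+01, -2.18614796e-04,
        9.33528703e-03,  2.62637059e-05]), 'eef_pos': array([ 192.1908114 , -594.21471048,  238.54387426]), 'tcp_rot': array([-3.14015819e+00, -4.61443061e-05,  3.12764111e-01]), 'contact_force': array([0.47243539, 0.32671622, 0.03669931]), 'wrist_torque': array([-0.02826172, -0.03604415, -0.02170073]), 'grasp_force': 0.0, 'opening': 1.0023692107317739} 8.0
scene {'fx': 510.51752583314345, 'fy': 510.51752583314345, 'cx': 311.74887665961853, 'cy': 190.6325359886206, 'dist_coeffs': array([-0.11662085,  0.        ,  0.        ,  0.        ,  0.        ]), 'rvec': array([ 2.44451808,  0.94701991, -0.26359001]), 'tvec': array([-444.36592036, -254.1620099 , 1630.19916397])}
side {'fx': 498.2745977388384, 'fy': 498.2745977388384, 'cx': 333.68910184244254, 'cy': 196.06200226942005, 'dist_coeffs': array([0.05289743, 0.        , 0.        , 0.        , 0.        ]), 'rvec': array([ 2.47711966, -0.06833704,  0.01339276]), 'tvec': array([-603.8054328 ,  127.0975571 , 1279.06195003])}
wrist {'fx': 304.51176922978937, 'fy': 304.51176922978937, 'cx': 320.35659058222114, 'cy': 197.66499493048573, 'dist_coeffs': array([-0.02953452,  0.        ,  0.        ,  0.        ,  0.        ]), 'rvec': array([-2.34644901,  1.70666498,  0.24634662]), 'tvec': array([-625.01371268,  -37.01332622,  378.69497298])}
```

View pics/scene0.png

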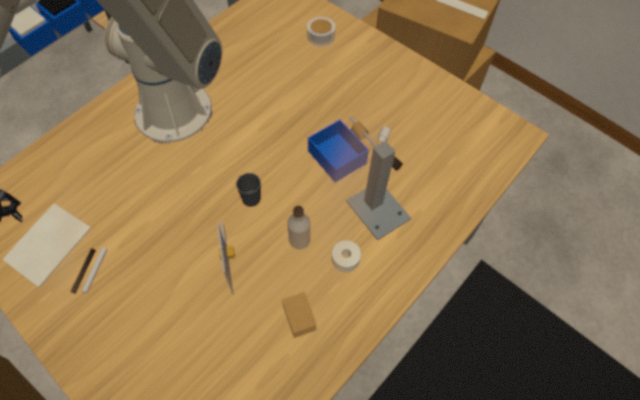

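View pics/side0.png

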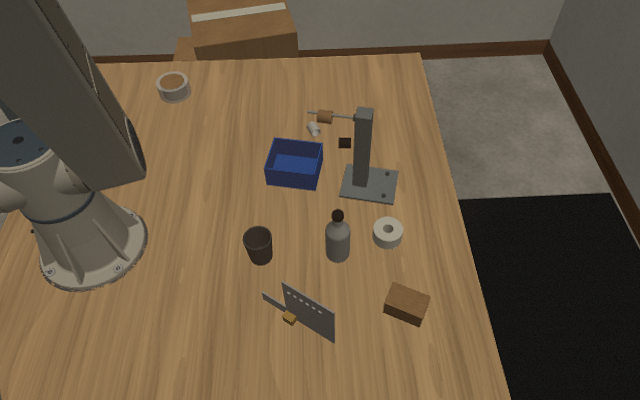

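The side view shows the kraft-coloured core on the rod at about (325,117). There are two loose look-alikes: white at (314,129) and dark at (344,142). The same three are in the scene view at (359,129), (384,134) and (397,163). The gauge is at side (300,312) and its brass stop at (289,318). An enlarged crop comes next to confirm which core is the right one.

```bash
cat > h.py <<'E'
from rig import r
import numpy as np, cv2
def cam(n):
    c=r.get_calibration(n); K=np.array([[c['fx'],0,c['cx']],[0,c['fy'],c['cy']],[0,0,1]])
    return K,np.array(c['dist_coeffs']),np.array(c['rvec']),np.array(c['tvec'])
def ray(c,uv):
    K,d,rv,tv=c; R=cv2.Rodrigues(rv)[0]
    p=cv2.undistortPoints(np.array([[uv]],float),K,d)[0,0]
    return -R.T@tv, R.T@np.array([p[0],p[1],1.])
def onz(c,uv,z):
    o,d=ray(c,uv); return o+d*(z-o[2])/d[2]
def tri(ca,ua,cb,ub):
    (o1,d1),(o2,d2)=ray(ca,ua),ray(cb,ub)
    s=np.linalg.lstsq(np.c_[d1,-d2],o2-o1,rcond=None)[0]
    a,b=o1+s[0]*d1,o2+s[1]*d2
    return (a+b)/2,np.linalg.norm(a-b)
def proj(c,P): 
    return cv2.projectPoints(np.array(P,float).reshape(-1,3),c[2],c[3],c[0],c[1])[0][:,0]
E
python3 - <<'E'
import cv2,numpy as np
a=cv2.imread('pics/side0.png');b=cv2.imread('pics/scene0.png')
c=lambda im,x,y:cv2.resize(im[y:y+75,x:x+100],(400,300),interpolation=cv2.INTER_CUBIC)
cv2.imwrite('pics/comb.png',np.vstack([np.hstack([c(a,290,90),c(a,250,275)]),np.hstack([c(b,330,105),c(b,180,220)])]))
E
```

```text
(no output)
```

View pics/comb.png

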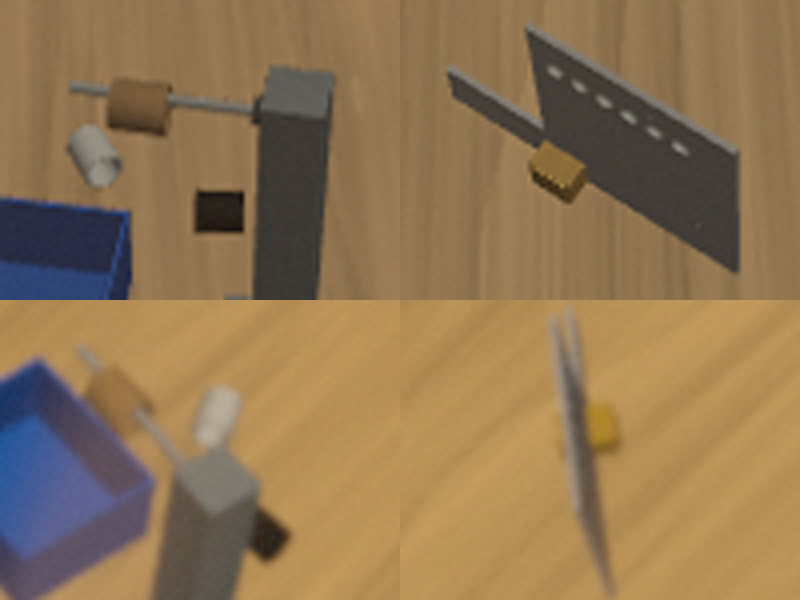

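The crop confirms the kraft-brown tube threaded on the rod (side 324,116) is the core. The white and dark tubes lie loose on the bench, so I leave them alone.

Run:
```python
from h import *
np.set_printoptions(precision=1,suppress=True)
S,C=cam('side'),cam('scene')
for n,a,b in [('tip',(307.5,112),(350,117.5)),('core',(324.7,116.5),(360,130)),('gtopL',(281.8,282),(218.2,225)),('gtopR',(334.5,313),(224.2,272)),('gbotR',(334.5,342.8),(232.5,293.5))]:
    print(n,*tri(S,a,C,b))
print('root z245',onz(S,(354.5,117.5),245),'tip z245',onz(S,(307.5,112),245),onz(C,(350,117.5),245))
for n,a,z in [('gtopL',(281.8,282),155),('gtopR',(334.5,313),155),('h5',(288.5,293),123),('h0',(320.25,312.25),123),('gbotR',(334.5,342.8),0),('footLtop',(262,292),35),('footLbot',(263,299),0)]: print(n,onz(S,a,z))
# bin corners by mask at rim, flask etc.
for n,c in(('side',S),('scene',C)):
    im=cv2.imread(f'pics/{n}0.png');h=cv2.cvtColor(im,cv2.COLOR_BGR2HSV)
    m=cv2.inRange(h,(105,120,40),(130,255,255)); k,l,st,ce=cv2.connectedComponentsWithStats(m)
    print(n,[(st[i].tolist(),ce[i].round(1)) for i in range(1,k) if st[i,4]>300])
    m=cv2.inRange(h,(18,170,80),(28,255,255)); k,l,st,ce=cv2.connectedComponentsWithStats(m)
    print('brass',[(st[i].tolist(),ce[i].round(1)) for i in range(1,k) if st[i,4]>20])
for n,uv,z in [('bin',(294,150),70),('flask',(338,216),170),('cup',(258,237),85)]: print(n,onz(S,uv,z))
```

```text
tip [553.  198.2 245.6] 1.0548572458934462
core [594.3 189.3 237.2] 0.1661645413696376
gtopL [ 486.9 -215.3  153.3] 2.0853012460178624
gtopR [ 591.9 -291.5  158.6] 0.7965910694299969
gbotR [ 590.5 -291.7    8.8] 2.193263423254533
root z245 [666.1 173.1 245. ] tip z245 [552.7 199.5 245. ] [553.1 198.  245. ]
gtopL [ 486.5 -215.2  155. ]
gtopR [ 592.1 -290.2  155. ]
h5 [ 497.9 -224.7  123. ]
h0 [ 563.5 -272.1  123. ]
gbotR [ 591.2 -289.2    0. ]
footLtop [ 429.7 -173.2   35. ]
footLbot [ 427.9 -173.3    0. ]
side [([265, 142, 57, 38, 836], array([296.5, 163.5]))]
brass []
scene [([10, 0, 94, 55, 1933], array([56.4, 24. ])), ([309, 121, 38, 46, 1079], array([327.5, 144.8]))]
brass [([227, 246, 8, 12, 69], array([230.3, 251.5]))]
bin [507.4 239.8  70. ]
flask [612.2 -64.4 170. ]
cup [421.7 -53.7  85. ]
```

```bash
cat >> h.py <<'E'
def go(x,y,z,yaw):
    s=r.sense(); from scipy.spatial.transform import Rotation as Ro
    R=Ro.from_euler('xyz',s['tcp_rot']).as_matrix(); y0=np.degrees(s['tcp_rot'][2])
    # turn about the tool's z (down) is minus the world yaw
    print('dp',(R.T@(np.array([x,y,z])-s['eef_pos'])).round(1),'yaw',round(-((yaw-y0+180)%360-180),1))
E
python3 - <<'E'
from h import *
np.set_printoptions(precision=1,suppress=True)
from scipy.spatial.transform import Rotation as Ro
c=cam('wrist');s=r.sense();T=Ro.from_euler('xyz',s['tcp_rot']).as_matrix();R=cv2.Rodrigues(c[2])[0]
print('cam in tool',T.T@(-R.T@c[3]-s['eef_pos']),(R@T))
S=cam('side')
B=np.array([591.6,-290]);yd=np.array([-.815,.579])
for uv,z in [((282.5,318),0),((293.75,325.75),0),((283.5,310),22),((295,319),22)]:
    p=onz(S,uv,z)[:2]-B; print('stop',p@yd-100, p@np.array([.579,.815]))
for q in [(276,139),(322,143),(265,168),(318,176)]: print('binc',onz(S,q,70))
go(570,198,420,-12.7)
E
```

```text
cam in tool [  71.1    0.6 -134.4] [[ 0.   1.   0. ]
 [-1.   0.  -0.3]
 [-0.3  0.   1. ]]
stop 33.65884642955629 -13.850139400198607
stop 0.8149202906816981 -15.39619143300379
stop 35.675529798356905 -3.9846750573872654
stop 0.8433904267853052 -7.845418695060222
binc [456.8 285.4  70. ]
binc [586.1 262.1  70. ]
binc [429.1 177.9  70. ]
binc [570.8 141.3  70. ]
dp [ 603.3 -637.8 -180.6] yaw 30.6
```

>>> carry_out([
  {"dp":[0,0,-60]},
  {"dp":[0,0,-120]},
  {"dp":[43,-46,-181],"yaw":2},
  {"dp":[86,-91,-181],"yaw":5},
  {"dp":[129,-136,-181],"yaw":8},
  {"dp":[172,-182,-181],"yaw":11},
  {"dp":[215,-228,-181],"yaw":14},
  {"dp":[258,-273,-181],"yaw":17},
  {"dp":[301,-318,-181],"yaw":20},
  {"dp":[344,-364,-181],"yaw":23},
  {"dp":[387,-409,-181],"yaw":26},
  {"dp":[430,-455,-181],"yaw":30.6},
], fingers=1)

```text
schema error: expected keys dp, yaw
```

```bash
python3 -c "
from h import *
go(570,198,420,-12.7)"
```

```text
dp [ 603.3 -637.8 -180.6] yaw 30.6
```

>>> carry_out([
  {"dp":[0,0,-60],"yaw":0},
  {"dp":[0,0,-120],"yaw":0},
  {"dp":[43,-46,-181],"yaw":2},
  {"dp":[86,-91,-181],"yaw":5},
  {"dp":[129,-136,-181],"yaw":8},
  {"dp":[172,-182,-181],"yaw":11},
  {"dp":[215,-228,-181],"yaw":14},
  {"dp":[258,-273,-181],"yaw":17},
  {"dp":[301,-318,-181],"yaw":20},
  {"dp":[344,-364,-181],"yaw":23},
  {"dp":[387,-409,-181],"yaw":26},
  {"dp":[430,-455,-181],"yaw":30.6},
], fingers=1)

```text
clock: 1.65
eef_pos: [453.2, -45.7, 420.4]
tcp_rot: [3.142, -0.001, -0.223]
contact_force: [0.8, -1.1, -0.1]
opening: 1.003
grasp_force: 0.0
```

```bash
python3 -c "
from h import *
go(570,198,420,-12.7)"
```

```text
dp [  59.9 -263.5    0.4] yaw -0.1
```

>>> carry_out([
  {"dp":[14,-60,0],"yaw":0},
  {"dp":[28,-120,0],"yaw":0},
  {"dp":[42,-180,0],"yaw":0},
  {"dp":[56,-240,0],"yaw":0},
  {"dp":[60,-263,0],"yaw":0},
  {"dp":[60,-263,0],"yaw":0},
  {"dp":[60,-263,0],"yaw":0},
])

```text
clock: 2.52
eef_pos: [568.6, 194.5, 420.3]
tcp_rot: [3.141, 0.0, -0.222]
contact_force: [0.4, -1.0, -0.1]
opening: 1.004
grasp_force: 0.0
```

Run:
```python
from h import *
np.set_printoptions(precision=1,suppress=True)
print(r.sense()['eef_pos'],r.sense()['tcp_rot'])
im=r.grab_frame('wrist');cv2.imwrite('pics/w1.png',im[:,:,::-1])
W=cam('wrist');np.savez('w1.npz',K=W[0],d=W[1],rv=W[2],tv=W[3])
```

```text
[568.6 194.5 420.3] [ 3.1  0.  -0.2]
```

View pics/w1.png

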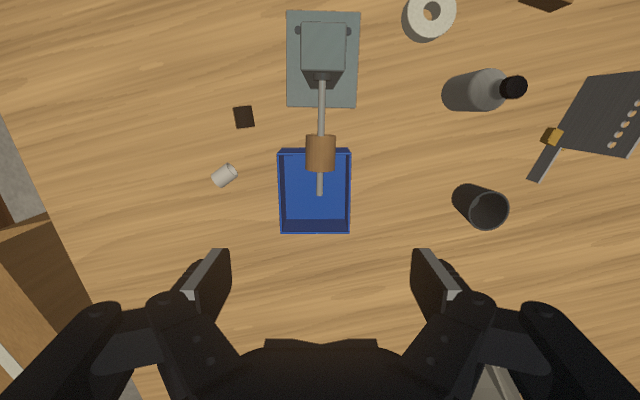

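The wrist view shows the rod running from (322,82) to its tip at (320,196), the core at (320,153), and the bin beneath at (278–351,149–234).

Run:
```python
from h import *
np.set_printoptions(precision=2,suppress=True)
f=np.load('w1.npz');W=(f['K'],f['d'],f['rv'],f['tv'])
im=cv2.imread('pics/w1.png');h=cv2.cvtColor(im,cv2.COLOR_BGR2HSV)
g=((h[...,1]<70)&(h[...,2]>60)).astype(float)
P=[]
for v in list(range(95,133,3))+list(range(175,196,2)):
    u=np.flatnonzero(g[v,305:338])+305
    if 2<len(u)<14: P.append(onz(W,(u.mean(),v),248 if 0 else 245)); print(v,u.min(),u.max(),P[-1])
P=np.array(P);vx,vy,x0,y0=cv2.fitLine(P[:,:2].astype(np.float32),cv2.DIST_HUBER,0,.01,.01).ravel()
print('yaw',np.degrees(np.arctan2(vy,vx)),x0,y0)
print('tip',onz(W,(320,196),245),'core',onz(W,(320.3,153),251.5),'post front',onz(W,(322,82),245))
print('coreends',onz(W,(320.5,135),251),onz(W,(320.3,171.5),238))
print('bin',[onz(W,q,70) for q in [(278,150),(351,149),(281,234),(350,234)]])
```

```text
110 318 324 [636.82 177.38 245.  ]
113 318 324 [634.05 178.01 245.  ]
116 318 324 [631.25 178.64 245.  ]
119 318 324 [628.45 179.27 245.  ]
122 318 324 [625.63 179.91 245.  ]
125 318 323 [622.91 181.03 245.  ]
128 318 323 [620.06 181.67 245.  ]
131 318 323 [617.2  182.32 245.  ]
175 317 322 [573.72 193.2  245.  ]
177 317 322 [571.65 193.67 245.  ]
179 317 322 [569.58 194.14 245.  ]
181 317 322 [567.49 194.62 245.  ]
183 317 322 [565.4  195.09 245.  ]
185 317 322 [563.3  195.57 245.  ]
187 317 322 [561.19 196.05 245.  ]
189 316 322 [559.19 197.04 245.  ]
191 316 322 [557.07 197.52 245.  ]
193 316 322 [554.93 198.01 245.  ]
195 317 321 [552.79 198.49 245.  ]
yaw -14.096015 590.14136 189.03432
tip [551.49 197.71 245.  ] core [596.71 187.16 251.5 ] post front [661.9  170.75 245.  ]
coreends [613.85 183.08 251.  ] [575.76 191.89 238.  ]
bin [array([591.38, 257.14,  70.  ]), array([567.34, 143.73,  70.  ]), array([450.97, 289.33,  70.  ]), array([424.76, 173.51,  70.  ])]
```

```bash
python3 -c "
from h import *
go(595,187.8,225,-14.1)"
```

```text
dp [ 27.1   0.4 195.5] yaw 1.4
```

>>> carry_out([
  {"dp":[27,0.4,0],"yaw":1.4},
  {"dp":[27,0.4,50],"yaw":1.4},
  {"dp":[27,0.4,100],"yaw":1.4},
  {"dp":[27,0.4,140],"yaw":1.4},
  {"dp":[27,0.4,170],"yaw":1.4},
  {"dp":[27,0.4,195],"yaw":1.4},
  {"dp":[27,0.4,195],"yaw":1.4},
  {"dp":[27,0.4,195],"yaw":1.4},
])

```text
clock: 3.58
eef_pos: [595.9, 188.8, 226.8]
tcp_rot: [-3.141, -0.001, -0.247]
contact_force: [-0.4, 0.5, 0.2]
opening: 0.998
grasp_force: 0.0
```

>>> carry_out([
  {"dp":[0,0,0],"yaw":0},
  {"dp":[0,0,0],"yaw":0},
  {"dp":[0,0,0],"yaw":0},
  {"dp":[0,0,0],"yaw":0},
  {"dp":[0,0,0],"yaw":0},
  {"dp":[0,0,0],"yaw":0},
], fingers=-0.4, grip_force=20)

```text
clock: 4.32
eef_pos: [595.5, 189.5, 225.7]
tcp_rot: [-3.141, -0.0, -0.246]
contact_force: [-1.5, -0.5, 5.3]
opening: 0.358
grasp_force: 24.8
```

>>> carry_out([
  {"dp":[0,0,-4],"yaw":0},
  {"dp":[-8,0,-4],"yaw":0},
  {"dp":[-22,0,-4],"yaw":0},
  {"dp":[-37,0,-4],"yaw":0},
  {"dp":[-52,0,-4],"yaw":0},
  {"dp":[-67,0,-4],"yaw":0},
  {"dp":[-82,0,-4],"yaw":0},
  {"dp":[-97,0,-4],"yaw":0},
  {"dp":[-106,0,-4],"yaw":0},
  {"dp":[-106,0,-4],"yaw":0},
])

```text
clock: 5.58
eef_pos: [492.1, 215.4, 229.4]
tcp_rot: [-3.141, -0.0, -0.245]
contact_force: [0.9, -0.2, 0.3]
opening: 0.356
grasp_force: 24.2
```

>>> carry_out([
  {"dp":[0,0,20],"yaw":0},
  {"dp":[0,0,45],"yaw":0},
  {"dp":[0,0,65],"yaw":0},
  {"dp":[0,0,75],"yaw":0},
  {"dp":[0,0,75],"yaw":0},
  {"dp":[0,0,75],"yaw":0},
])

```text
clock: 6.32
eef_pos: [493.2, 215.4, 155.0]
tcp_rot: [-3.141, -0.001, -0.246]
contact_force: [-0.2, -0.2, -1.6]
opening: 0.361
grasp_force: 24.2
```

Run:
```python
from h import *
im=r.grab_frame('wrist');im2=r.grab_frame('side')
a=cv2.resize(im2[70:220,220:420],(533,400))
cv2.imwrite('pics/w2.png',cv2.resize(np.hstack([im[:,120:520],a])[:,:,::-1],(800,343)))
```

```text
(no output)
```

View pics/w2.png

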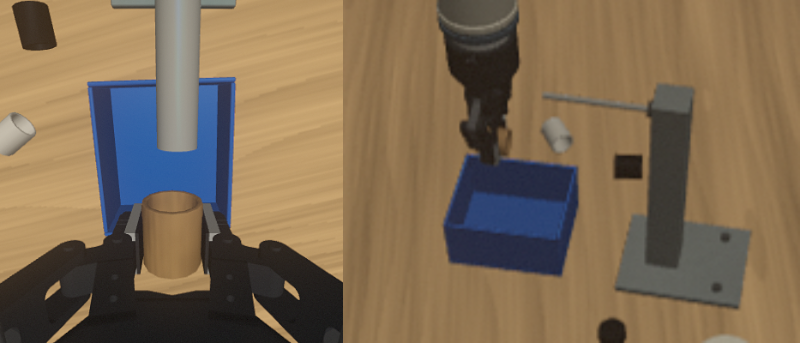

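The core is off the rod and held above the bin, so I release it here.

>>> carry_out([
  {"dp":[0,0,20],"yaw":0},
  {"dp":[0,0,20],"yaw":0},
  {"dp":[0,0,20],"yaw":0},
])

```text
clock: 6.8
eef_pos: [492.9, 215.3, 135.0]
tcp_rot: [-3.141, -0.001, -0.246]
contact_force: [0.1, -0.0, -0.3]
opening: 0.356
grasp_force: 24.2
```

>>> carry_out([
  {"dp":[0,0,0],"yaw":0},
  {"dp":[0,0,0],"yaw":0},
  {"dp":[0,0,0],"yaw":0},
  {"dp":[0,0,0],"yaw":0},
  {"dp":[-10,0,-40],"yaw":0},
  {"dp":[-20,0,-100],"yaw":0},
  {"dp":[-20,0,-160],"yaw":0},
  {"dp":[-20,0,-220],"yaw":0},
  {"dp":[-20,0,-280],"yaw":0},
  {"dp":[-20,0,-280],"yaw":0},
  {"dp":[-20,0,-280],"yaw":0},
], fingers=1)

```text
clock: 8.18
eef_pos: [472.8, 219.9, 413.8]
tcp_rot: [3.141, 0.0, -0.246]
contact_force: [-0.0, 0.9, -0.8]
opening: 1.001
grasp_force: 0.0
```

Run:
```python
from h import *
print(r.sense()['eef_pos'])
im=r.grab_frame('side');cv2.imwrite('pics/s3.png',im[:,:,::-1])
h=cv2.cvtColor(im,cv2.COLOR_RGB2HSV);m=cv2.inRange(h,(5,60,60),(18,200,200));
k,l,st,ce=cv2.connectedComponentsWithStats(m[140:190,262:325].copy())
print([(st[i].tolist(),(ce[i]+[262,140]).round(0)) for i in range(1,k) if st[i,4]>25])
# hole4 at y=-2, x=0 ; pose from side view
B=np.array([591.8,-290]);yd=np.array([-.815,.579])
P=B+yd*98;print('hole4 xy',P);go(P[0],P[1],380,-35.4)
```

```text
[472.84710201 219.94386517 413.77458285]
[([0, 0, 43, 50, 360], array([269., 168.])), ([44, 0, 19, 50, 235], array([321., 169.])), ([23, 12, 14, 11, 139], array([291., 157.]))]
hole4 xy [ 511.93  -233.258]
dp [148.4 429.9  33.2] yaw 21.3
```

The brown core is now inside the bin at side (291,157). Next is the gauge.

>>> carry_out([
  {"dp":[20,58,5],"yaw":3},
  {"dp":[40,116,10],"yaw":6},
  {"dp":[60,174,15],"yaw":9},
  {"dp":[80,232,20],"yaw":12},
  {"dp":[100,290,25],"yaw":15},
  {"dp":[120,348,30],"yaw":18},
  {"dp":[140,400,33],"yaw":21.3},
  {"dp":[148,430,33],"yaw":21.3},
  {"dp":[148,430,33],"yaw":21.3},
  {"dp":[148,430,33],"yaw":21.3},
])

```text
clock: 9.48
eef_pos: [511.6, -232.3, 380.0]
tcp_rot: [3.142, 0.002, -0.618]
contact_force: [-0.4, -0.4, 1.0]
opening: 1.001
grasp_force: 0.0
```

Run:
```python
from h import *
print(r.sense()['eef_pos'],r.sense()['tcp_rot'])
W=cam('wrist');np.savez('w4.npz',K=W[0],d=W[1],rv=W[2],tv=W[3])
im=r.grab_frame('wrist');cv2.imwrite('pics/w4.png',im[:,:,::-1])
cv2.imwrite('pics/w4c.png',cv2.resize(im[0:250,220:440,::-1],(660,600) if 0 else (528,600)))
```

```text
[ 511.63826563 -232.26145389  380.02392925] [ 3.14158052e+00  2.43033236e-03 -6.17567029e-01]
```

View pics/w4c.png

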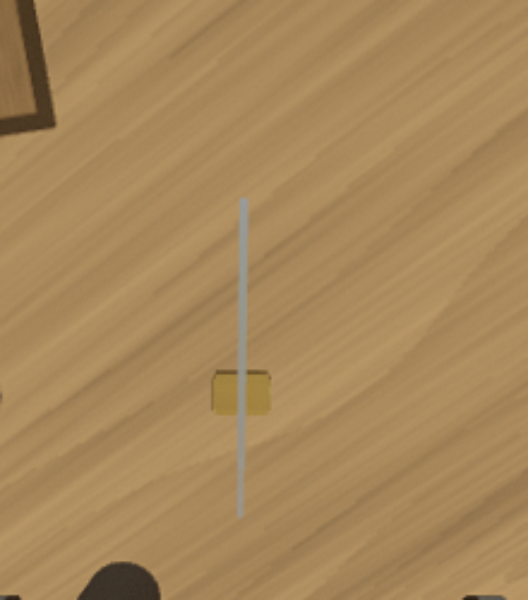

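The gauge is seen edge-on at crop column 242. It runs from row 198 (leg end) to row 516 (foot end), with the brass stop at rows 371–416.

Run:
```python
from h import *
np.set_printoptions(precision=2,suppress=True)
f=np.load('w4.npz');W=(f['K'],f['d'],f['rv'],f['tv'])
im=cv2.imread('pics/w4.png').astype(float)
sat=im.max(2)-im.min(2)   # wood saturated, metal grey
out=[]
for v in range(76,222):
    w=np.clip((75-sat[v,305:336])/55,0,1); 
    if w.sum()>.8: out.append((v,(w*np.arange(305,336)).sum()/w.sum(),w.sum(),im[v,305:336][w>.5].mean() if (w>.5).any() else 0))
o=np.array(out);print(o[:5]);print(o[-5:]);
for a in o[55:len(o):3]:print(a)
m=o[2:70]
P=np.array([onz(W,(a[1],a[0]),155) for a in m])
vx,vy,x0,y0=cv2.fitLine(P[:,:2].astype(np.float32),cv2.DIST_HUBER,0,.01,.01).ravel()
print('yaw',np.degrees(np.arctan2(vy,vx)),x0,y0)
b=cv2.inRange(cv2.cvtColor(im.astype(np.uint8),cv2.COLOR_BGR2HSV),(20,120,80),(30,255,255))
k,l,st,ce=cv2.connectedComponentsWithStats(b);print([s.tolist() for s in st if 50<s[4]<2000])
```

```text
[[ 82.   320.95   2.05 146.5 ]
 [ 83.   321.23   3.71 152.  ]
 [ 84.   321.25   3.6  151.08]
 [ 85.   321.25   3.55 152.56]
 [ 86.   321.3    3.6  150.5 ]]
[[211.   319.71   2.53 147.17]
 [212.   319.74   2.56 147.5 ]
 [213.   319.69   2.55 147.17]
 [214.   319.81   2.65 147.5 ]
 [215.   319.88   1.55 142.  ]]
[137.   320.9    3.75 144.75]
[140.   320.78   3.64 144.  ]
[143.   320.66   3.53 143.42]
[146.   320.43   3.85 144.25]
[149.   320.06   3.98 143.25]
[152.   320.27   3.82 144.67]
[155.   319.76   7.58 137.17]
[158.   320.35   3.56 141.75]
[161.   320.14   3.16 143.89]
[164.   320.2    3.13 144.11]
[167.   320.     3.16 143.  ]
[170.   320.23   3.11 144.  ]
[173.   320.23   3.44 145.  ]
[176.   320.21   3.47 145.11]
[179.   320.05   3.07 145.67]
[182.   320.03   3.11 145.22]
[185.   320.33   3.18 145.56]
[188.   320.06   3.24 145.56]
[191.   320.06   3.27 147.  ]
[194.   320.02   3.29 146.33]
[197.   319.77   2.44 142.56]
[200.   319.76   2.38 143.67]
[203.   319.67   2.55 147.5 ]
[206.   319.7    2.51 147.67]
[209.   319.71   2.49 147.33]
[212.   319.74   2.56 147.5 ]
[215.   319.88   1.55 142.  ]
yaw -36.124847 559.26953 -267.6497
[[309, 156, 10, 17, 166], [323, 156, 10, 17, 162]]
```

Run:
```python
from h import *
np.set_printoptions(precision=2,suppress=True)
f=np.load('w4.npz');W=(f['K'],f['d'],f['rv'],f['tv'])
im=cv2.imread('pics/w4.png').astype(int)
print(im[190:200,318:323].mean(1).mean(1), (im.max(2)-im.min(2))[193:199,314:327])
a=np.radians(-36.12);d=np.array([np.cos(a),np.sin(a)])
O=onz(W,(321.2,81.93),155)[:2]; print('end -100',O)
for n,uv,z in [('+30',(319.9,195.6),155),('foot+100',(319.8,215.1),35),('stop far',(320,155.6),22),('stop near',(320,172.6),22)]:
    p=onz(W,uv,z)[:2]; print(n,-(p-O)@d-100, 'lat',(p-O)@np.array([-d[1],d[0]]))
P=O-d*98;print('hole4',P)
```

```text
[140.4  141.47 140.73 140.33 140.73 139.33 138.33 137.73 137.87 137.47] [[78 76 77 77 68 13 15 18 65 79 75 76 76]
 [77 77 76 76 68 12 16 20 66 78 78 77 78]
 [76 75 77 77 71 24 17 31 78 76 76 76 75]
 [75 75 77 78 72 26 15 35 80 79 76 76 76]
 [76 75 77 78 73 27 18 47 81 77 75 76 77]
 [75 75 77 79 71 26 16 50 79 77 76 76 77]]
end -100 [ 592.03 -291.46]
+30 31.337660258961336 lat -0.20119447527672035
foot+100 99.79776477132037 lat -0.7934930570454425
stop far 2.2234693308022884 lat 0.10842503863793429
stop near 30.27597512667694 lat -0.24516783212965393
hole4 [ 512.87 -233.69]
```

Stop centre is at about y = +16 mm, so the balance is about -5 mm, which makes hole4 (y = -2) the best choice. I grip the top edge above hole4.

```bash
python3 -c "
from h import *
go(512.9,-233.6,144,-36.1)"
```

```text
dp [  2.2   0.7 236.4] yaw 0.8
```

>>> carry_out([
  {"dp":[2,0.7,55],"yaw":0.8},
  {"dp":[2,0.7,110],"yaw":0.8},
  {"dp":[2,0.7,160],"yaw":0.8},
  {"dp":[2,0.7,195],"yaw":0.8},
  {"dp":[2,0.7,220],"yaw":0.8},
  {"dp":[2,0.7,236],"yaw":0.8},
  {"dp":[2,0.7,236],"yaw":0.8},
  {"dp":[2,0.7,236],"yaw":0.8},
])

```text
clock: 10.52
eef_pos: [514.0, -234.7, 146.3]
tcp_rot: [-3.141, -0.002, -0.631]
contact_force: [-0.4, 0.4, 0.8]
opening: 1.0
grasp_force: 0.0
```

```bash
python3 -c "
from h import *
go(512.9,-233.6,144,-36.1)"
```

```text
dp [-1.6 -0.3  2.3] yaw -0.1
```

>>> carry_out([
  {"dp":[0,0,0],"yaw":0},
  {"dp":[0,0,0],"yaw":0},
  {"dp":[0,0,0],"yaw":0},
])

```text
clock: 10.9
eef_pos: [513.4, -234.9, 145.6]
tcp_rot: [-3.141, -0.001, -0.632]
contact_force: [0.2, 0.9, -0.3]
opening: 1.004
grasp_force: 0.0
```

>>> carry_out([
  {"dp":[0,0,0],"yaw":0},
  {"dp":[0,0,0],"yaw":0},
  {"dp":[0,0,0],"yaw":0},
  {"dp":[0,0,0],"yaw":0},
  {"dp":[0,0,0],"yaw":0},
  {"dp":[0,0,0],"yaw":0},
  {"dp":[0,0,0],"yaw":0},
  {"dp":[0,0,0],"yaw":0},
], fingers=-1, grip_force=60)

```text
clock: 11.9
eef_pos: [513.4, -234.6, 145.4]
tcp_rot: [-3.141, -0.0, -0.631]
contact_force: [-0.7, 1.2, 3.4]
opening: 0.027
grasp_force: 59.8
```

>>> carry_out([
  {"dp":[0,0,-10],"yaw":0},
  {"dp":[0,0,-40],"yaw":0},
  {"dp":[0,0,-80],"yaw":0},
  {"dp":[0,0,-120],"yaw":0},
  {"dp":[0,0,-160],"yaw":0},
  {"dp":[0,0,-190],"yaw":0},
  {"dp":[0,0,-200],"yaw":0},
  {"dp":[0,0,-200],"yaw":0},
])

```text
clock: 12.9
eef_pos: [513.1, -234.8, 345.0]
tcp_rot: [3.141, 0.0, -0.632]
contact_force: [-0.1, 0.4, -4.8]
opening: 0.026
grasp_force: 59.0
```

```bash
python3 -c "
from h import *
go(494,214,345,75.9);print(r.sense()['qpos'])"
```

```text
dp [-280.3 -351.    -0. ] yaw -112.1
[-4.31688584e-01  1.73172881e-01  1.63674699e+00 -1.67271834e-04
  1.33184427e+00  1.77065259e+00]
```

>>> carry_out([
  {"dp":[-12,-15,0],"yaw":-5},
  {"dp":[-35,-44,0],"yaw":-14},
  {"dp":[-60,-75,0],"yaw":-23},
  {"dp":[-85,-106,0],"yaw":-32},
  {"dp":[-110,-137,0],"yaw":-42},
  {"dp":[-135,-168,0],"yaw":-52},
  {"dp":[-160,-200,0],"yaw":-62},
  {"dp":[-185,-231,0],"yaw":-72},
  {"dp":[-210,-262,0],"yaw":-82},
  {"dp":[-235,-294,0],"yaw":-92},
  {"dp":[-260,-325,0],"yaw":-102},
  {"dp":[-275,-344,0],"yaw":-110},
])

```text
clock: 14.4
eef_pos: [492.9, 206.4, 344.0]
tcp_rot: [-3.138, 0.001, 1.293]
contact_force: [0.8, -0.2, -5.5]
opening: 0.025
grasp_force: 60.9
```

```bash
python3 -c "
from h import *
go(494,214,345,75.9);print(r.sense()['qpos'])"
```

```text
dp [ 7.7 -1.  -1. ] yaw -1.8
[3.92894472e-01 1.25086796e-01 1.69572576e+00 1.33361911e-03
 1.32377486e+00 6.70150205e-01]
```

>>> carry_out([
  {"dp":[7,0,0],"yaw":-1.9},
  {"dp":[7,0,0],"yaw":-1.9},
  {"dp":[7,0,0],"yaw":-1.9},
  {"dp":[7,0,0],"yaw":-1.9},
])

```text
clock: 14.9
eef_pos: [496.4, 211.3, 345.1]
tcp_rot: [-3.141, 0.0, 1.32]
contact_force: [-0.6, -0.3, -4.7]
opening: 0.025
grasp_force: 62.0
```

Run:
```python
from h import *
s=r.sense();print(s['eef_pos'],np.degrees(s['tcp_rot']))
W=cam('wrist');im=r.grab_frame('wrist');cv2.imwrite('pics/w5.png',im[:,:,::-1])
np.savez('w5.npz',K=W[0],d=W[1],rv=W[2],tv=W[3])
im2=r.grab_frame('side');cv2.imwrite('pics/s5.png',im2[:,:,::-1])
a=cv2.resize(im2[60:210,230:430],(533,400))
cv2.imwrite('pics/v5.png',cv2.resize(np.hstack([im[:,150:550],a])[:,:,::-1],(800,343)))
```

```text
[496.41761985 211.25395817 345.09004868] [-1.79990831e+02  1.91361723e-02  7.56214588e+01]
```

View pics/v5.png

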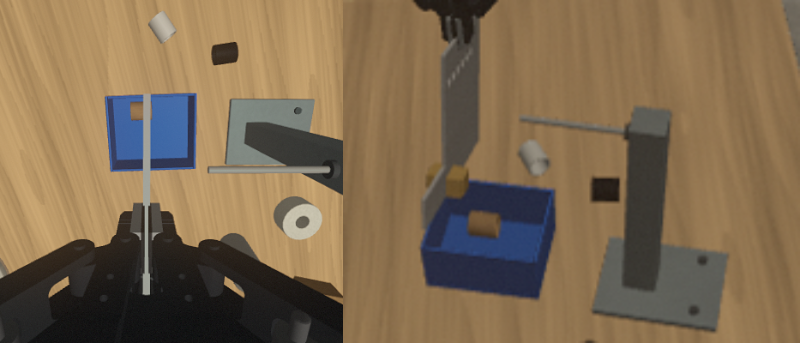

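The gauge is held upright with its leg end at about wrist (320,111). The rod lies to its right at row 198 with its tip near column 394. The core rests in the bin at side-crop (484,224).

Run:
```python
from h import *
np.set_printoptions(precision=2,suppress=True)
from scipy.spatial.transform import Rotation as Ro
f=np.load('w5.npz');W=(f['K'],f['d'],f['rv'],f['tv'])
T=Ro.from_euler('xyz',[-179.99,.02,75.62],degrees=True).as_matrix();E=np.array([496.42,211.25,345.09])
im=cv2.imread('pics/w5.png').astype(int);sat=im.max(2)-im.min(2);g=im.mean(2)
P=[]
for u in range(400,515,6):
    c=np.flatnonzero((sat[190:208,u]<45)&(g[190:208,u]>105))+190
    if 3<len(c)<14:
        p=onz(W,(u,c.mean()),245); P.append(T.T@(p-E)); 
P=np.array(P);print(len(P),P[[0,len(P)//2,-1]]);k=np.polyfit(P[:,1],P[:,0],1,w=None);print('rod: toolx=',k,np.degrees(np.arctan(k[0])))
row=sat[198,380:405];print('tip row',g[198,384:402],g[194,384:402])
for v in range(104,118): print(v,sat[v,312:330],g[v,318:324].astype(int)) if v in(106,108,109,110,111,112,113,114) else 0
```

```text
20 [[  1.77  64.08 100.08]
 [  3.19 112.6  100.07]
 [  1.81 157.3  100.06]]
rod: toolx= [-0.01  3.3 ] -0.3885599161864818
tip row [149.33 149.67 151.67 150.67 150.33 149.67 151.67 143.67  82.    93.67
 144.33 157.   156.67 155.   156.67 155.   156.   156.33] [150.33 152.67 150.67 149.67 150.33 150.   151.33 144.33 120.67  87.33
 102.   101.   102.   101.   103.33 103.33 104.33 103.33]
106 [78 77 79 77 79 80 79 78 78 78 79 78 76 74 76 79 77 77] [144 142 138 139 142 141]
108 [80 78 80 82 81 82 81 82 81 79 81 81 81 76 76 80 82 81] [146 143 138 138 141 141]
109 [85 84 86 87 81 46 36 35 33 34 35 34 36 49 75 78 66 64] [156 154 151 151 153 153]
110 [42 35 31 29 22  9 14 13 11 12 13 13 14  4 41 38 51 52] [159 159 159 158 159 158]
111 [ 82  84  95  98  83   5  17  15  16  15  15  15  13  19 107 104 103 101] [159 158 157 157 159 158]
112 [102 100 101 103  86   3  18  15  15  15  15  15  16  15 102  94  93  92] [159 157 159 156 157 158]
113 [ 83  85  84  82  61   7  19  16  15  15  14  16  15  16 102  98  96  92] [160 158 158 158 157 157]
114 [ 91  91  90  93  72   1  18  15  16  15  16  16  16  17 105  99 100  99] [159 157 157 156 156 157]
```

Run:
```python
from h import *
np.set_printoptions(precision=2,suppress=True)
from scipy.spatial.transform import Rotation as Ro
f=np.load('w5.npz');W=(f['K'],f['d'],f['rv'],f['tv'])
T=Ro.from_euler('xyz',[-179.99,.02,75.62],degrees=True).as_matrix();E=np.array([496.42,211.25,345.09])
im=cv2.imread('pics/w5.png').astype(int);sat=im.max(2)-im.min(2)
for u in (396,410,430,450): print(u,sat[188:210,u],im[188:210,u].mean(1).astype(int))
P=[]
for u in range(394,520,4):
    w=np.clip((60-sat[191:208,u])/40,0,1); v=(w*np.arange(191,208)).sum()/w.sum(); 
    if u%20==10 or u<400: print(u,v,w.sum())
    P.append(T.T@(onz(W,(u,v),245)-E))
P=np.array(P);k=np.polyfit(P[:,1],P[:,0],1);print('rod',k,np.degrees(np.arctan(k[0])),P[0],P[-1])
e=T.T@(onz(W,(321,108.85),345.09+9.6)-E);print('gauge end',e,'hole',e[0]-98)
e=T.T@(onz(W,(321,108.85),345.09+9.6)-E)
```

```text
396 [81 81 82 80 81 73 27 14 16 17 10  9 16 14 62 83 84 82 81 83 82 79] [146 145 145 146 148 132 102 116 132 144 156 155 147 138 141 149 150 150
 148 147 145 144]
410 [79 81 80 80 81 58 18 15 18 19 10  9 14 13 61 82 80 79 80 80 82 80] [144 143 143 143 144 113  98 117 134 142 155 155 146 136 133 142 145 145
 144 145 143 145]
430 [ 7  9  9  8 63 61 21 16 18 18 11 10 15 13 64 82 84 83 82 83 82 83] [133 132 132 127 123 115 100 117 133 143 154 154 146 134 134 150 150 151
 149 147 148 147]
450 [ 8  8  8 11 76 63 19 14 16 16 11 12 17 11 64 84 84 82 83 84 83 82] [130 131 132 123 148 121 101 120 133 144 154 151 144 133 131 150 150 151
 151 150 151 151]
394 197.56687898089174 7.85
398 197.56687898089174 7.85
410 197.47204968944098 8.05
430 196.78551532033427 8.975
450 196.77777777777777 9.0
470 196.78551532033427 8.975
490 196.0 11.0
510 198.5 16.0
rod [-0.    2.75] -0.0651409632148134 [  2.13  59.21 100.08] [  0.96 160.78 100.06]
gauge end [70.62  0.35 -9.62] hole -27.378600608406686
```

The gauge end shows up about 27 mm short of where I expected it, so it may have swung in the grip. I check its tilt in the side view.

Run:
```python
from h import *
np.set_printoptions(precision=1,suppress=True)
from scipy.spatial.transform import Rotation as Ro
T=Ro.from_euler('xyz',[-179.99,.02,75.62],degrees=True).as_matrix();E=np.array([496.42,211.25,345.09])
S=cam('side')
def pt(gy,gz,t): # tool-frame pos of gauge point rotated by t about grip; hole4 nominal at (-.93,0,22.4)
    q=np.array([-gy-2-.93,-(0),22.4+(123-gz)]); c,s=np.cos(t),np.sin(t); p=np.array([0,0,-3.]); q=q-p
    return E+T@(p+np.array([c*q[0]+s*q[2],0,-s*q[0]+c*q[2]]))
for t in np.radians([0,-15,15]):
    print(np.degrees(t),proj(S,[pt(-66,123,t),pt(14,123,t),pt(-100,155,t),pt(-100,0,t),pt(100,0,t),pt(30,155,t)]))
s=cv2.imread('pics/s5.png');a=cv2.resize(s[65:185,250:330],(400,600),interpolation=cv2.INTER_CUBIC)
w=cv2.imread('pics/w5.png')[80:380,220:420];cv2.imwrite('pics/s5c.png',np.hstack([a,cv2.resize(w,(400,600))]))
```

```text
0.0 [[288.4  67.8]
 [279.8  89.2]
 [290.9  47.9]
 [295.4  98. ]
 [275.2 152.4]
 [276.6  82.6]]
-14.999999999999998 [[288.   75.2]
 [278.9  89.1]
 [291.5  57.2]
 [292.  114.3]
 [269.8 153.9]
 [276.5  78.8]]
14.999999999999998 [[288.3  60.7]
 [280.7  88.4]
 [289.6  40.1]
 [297.8  80.4]
 [280.6 146.2]
 [276.9  85.9]]
```

View pics/s5c.png

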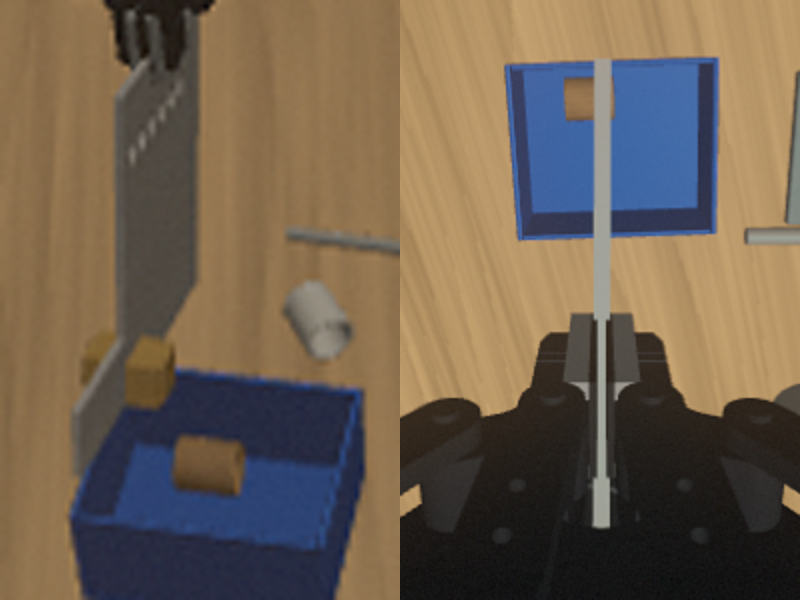

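```bash
cat > plate.py <<'E'
from h import *
from scipy.optimize import least_squares
def fit(E,T,obs,off=-2.):
    # obs: (gy,gz,u,v) in side view; plate plane tool y=off (camera-side face)
    S=cam('side'); out=[]
    for gy,gz,u,v in obs:
        o,d=ray(S,(u,v)); o=T.T@(o-E); d=T.T@d; p=o+d*(off-o[1])/d[1]; out.append((gy,gz,p[0],p[2]))
    o=np.array(out)
    # tool x = a + c*(-gy) + s*(-gz) ; tool z = b - s*(-gy) + c*(-gz)
    f=lambda q:np.r_[q[0]-np.cos(q[2])*o[:,0]-np.sin(q[2])*o[:,1]-o[:,2], q[1]+np.sin(q[2])*o[:,0]-np.cos(q[2])*o[:,1]-o[:,3]]
    s=least_squares(f,[0,145,0]); q=s.x
    pt=lambda gy,gz:np.array([q[0]-np.cos(q[2])*gy-np.sin(q[2])*gz,0,q[1]+np.sin(q[2])*gy-np.cos(q[2])*gz])
    return o,q,s.fun,pt
E
python3 - <<'E'
from plate import *
np.set_printoptions(precision=1,suppress=True)
from scipy.spatial.transform import Rotation as Ro
T=Ro.from_euler('xyz',[-179.99,.02,75.62],degrees=True).as_matrix();E=np.array([496.42,211.25,345.09])
obs=[(-66,123,286.6,82.6),(14,123,276.6,96.4),(-100,0,289,121),(100,0,265,159.6),(30,155,273.6,84.4)]
o,q,res,pt=fit(E,T,obs);print(o);print(q,np.degrees(q[2]));print(res);print('hole4',pt(-2,123),'CG',pt(-5,42),'leg end',pt(-100,155),pt(30,155))
w=np.load('w5.npz');W=(w['K'],w['d'],w['rv'],w['tv'])
print(proj(W,[E+T@pt(-100,155),E+T@pt(30,155),E+T@pt(100,35)]))
E
```

```text
[[ -66.   123.    43.6   51.9]
 [  14.   123.   -38.7   25.8]
 [-100.     0.    30.7  166.9]
 [ 100.     0.  -166.4  102.8]
 [  30.   155.   -48.   -16.3]]
[-66.9 140.3  -0.3] -19.628351206394473
[-7.  -0.  -3.4  5.4  5.  -5.3 -6.1  7.   3.8  0.5]
hole4 [-23.6   0.   25.1] CG [-48.    0.  102.4] leg end [79.4  0.  27.9] [-43.    0.  -15.8]
[[320.2  90.8]
 [320.1 354.8]
 [320.3 373.6]]
```

```bash
cat > plate2.py <<'E'
from h import *
from scipy.optimize import least_squares
def pose(q,gy,gz): return np.array([q[0]-np.cos(q[2])*gy-np.sin(q[2])*(gz-123),0,q[1]+np.sin(q[2])*gy-np.cos(q[2])*(gz-123)])
def fit2(E,T,S,obs,W,wobs):
    def f(q):
        a=proj(S,[E+T@(pose(q,o[0],o[1])) for o in obs])+q[3:5]-np.array([o[2:] for o in obs])
        b=proj(W,[E+T@pose(q,o[0],o[1]) for o in wobs])[:,1]-np.array([o[2] for o in wobs])
        return np.r_[a.ravel(),b/2,q[3:5]/1]
    s=least_squares(f,[0,25,-.3,0,0]); return s.x,s.fun
E
python3 - <<'E'
from plate2 import *
np.set_printoptions(precision=1,suppress=True)
from scipy.spatial.transform import Rotation as Ro
T=Ro.from_euler('xyz',[-179.99,.02,75.62],degrees=True).as_matrix();E=np.array([496.42,211.25,345.09])
S=cam('side');w=np.load('w5.npz');W=(w['K'],w['d'],w['rv'],w['tv'])
obs=[(-66,123,286.6,82.6),(14,123,276.6,96.4),(-100,0,289,121),(100,0,265,159.6),(30,155,273.6,84.4)]
for wo in ([(-100,155,108.85)],[(-100,155,108.85),(30,155,342)]):
    q,res=fit2(E,T,S,obs,W,wo);print(q,np.degrees(q[2]),res)
    for n,g in dict(h4=(-2,123),cg=(-5,42),e100=(-100,155),e30=(30,155),foot=(100,35)).items(): print(n,pose(q,*g))
s=r.sense();print(s['contact_force'],s['wrist_torque'],s['opening'])
E
```

```text
[-34.3  19.2  -0.3   0.1  -0.3] -16.909279217453918 [-1.1 -0.7 -0.6 -1.2  0.3  0.9  1.3  1.1  0.1  0.1 -0.1  0.1 -0.3]
h4 [-32.4   0.   19.8]
cg [-53.1   0.   98.2]
e100 [70.7  0.  17.7]
e30 [-53.7   0.  -20.1]
foot [-155.6    0.    74.3]
[-31.5  37.5  -0.3  -0.8  -4.5] -17.4616802695122 [-1.   0.5 -0.3 -0.1  0.2  1.6  1.5  1.2  0.5  1.4 -2.8  2.  -0.8 -4.5]
h4 [-29.6   0.   38.1]
cg [-51.    0.  116.3]
e100 [73.5  0.  37. ]
e30 [-50.5   0.   -2. ]
foot [-153.3    0.    91.5]
[ 0.2 -0.  -5.3] [ 0.2 -0.1  0. ] 0.020498902254393426
```

The side and wrist points agree: the gauge swung about 17° and slid about 30 mm in the jaws during transport. I'll set it down flat on clear bench near the bin, regrasp it firmer and deeper, and move more gently.

Run:
```python
from plate2 import *
go(375,130,345,75.6)
C=cam('scene');print(proj(C,[(352,-30,0),(408,193,0),(375,130,0)]).round())
q=[-34.3,19.2,np.radians(-16.9)]
print(pose(q,-100,0),pose(q,100,0))
```

```text
dp [-109.   -97.4    0.3] yaw 0.1
[[242. 180.]
 [308. 145.]
 [286. 151.]]
[ 25.62498859   0.         165.9582902 ] [-165.73772822    0.          107.81785148]
```

>>> carry_out([
  {"dp":[-3,-3,0],"yaw":0},
  {"dp":[-9,-9,0],"yaw":0},
  {"dp":[-19,-19,0],"yaw":0},
  {"dp":[-32,-32,0],"yaw":0},
  {"dp":[-47,-46,0],"yaw":0},
  {"dp":[-63,-62,0],"yaw":0},
  {"dp":[-79,-78,0],"yaw":0},
  {"dp":[-94,-93,0],"yaw":0},
  {"dp":[-107,-106,0],"yaw":0},
  {"dp":[-117,-116,0],"yaw":0},
  {"dp":[-123,-121,0],"yaw":0},
  {"dp":[-126,-124,0],"yaw":0},
])

```text
clock: 16.5
eef_pos: [345.0, 120.3, 345.4]
tcp_rot: [3.141, -0.0, 1.321]
contact_force: [0.4, -0.1, -4.2]
opening: 0.022
grasp_force: 61.9
```

>>> carry_out([
  {"dp":[0,0,5],"yaw":0},
  {"dp":[0,0,20],"yaw":0},
  {"dp":[0,0,40],"yaw":0},
  {"dp":[0,0,65],"yaw":0},
  {"dp":[0,0,90],"yaw":0},
  {"dp":[0,0,115],"yaw":0},
  {"dp":[0,0,135],"yaw":0},
  {"dp":[0,0,150],"yaw":0},
  {"dp":[0,0,158],"yaw":0},
  {"dp":[0,0,165],"yaw":0},
  {"dp":[0,0,165],"yaw":0},
  {"dp":[0,0,165],"yaw":0},
])

```text
clock: 18.0
eef_pos: [345.4, 120.6, 180.6]
tcp_rot: [3.141, -0.0, 1.322]
contact_force: [-0.3, -0.1, -3.9]
opening: 0.024
grasp_force: 62.0
```

Now press down gently until contact levels it.

>>> carry_out([
  {"dp":[0,0,4],"yaw":0},
  {"dp":[0,0,8],"yaw":0},
  {"dp":[0,0,12],"yaw":0},
  {"dp":[0,0,15],"yaw":0},
  {"dp":[0,0,15],"yaw":0},
])

```text
clock: 18.62
eef_pos: [345.8, 120.5, 165.7]
tcp_rot: [3.141, -0.0, 1.322]
contact_force: [-0.5, -1.1, 4.2]
opening: 0.023
grasp_force: 63.1
```

>>> carry_out([
  {"dp":[0,0,2],"yaw":0},
  {"dp":[0,0,4],"yaw":0},
  {"dp":[0,0,6],"yaw":0},
  {"dp":[0,0,8],"yaw":0},
  {"dp":[0,0,8],"yaw":0},
], grip_force=30)

```text
clock: 19.25
eef_pos: [353.4, 121.6, 163.8]
tcp_rot: [3.126, -0.006, 1.324]
contact_force: [-2.7, -14.5, 76.4]
opening: 0.023
grasp_force: 75.1
```

>>> carry_out([
  {"dp":[0,0,-7],"yaw":0},
  {"dp":[0,0,-7],"yaw":0},
])

```text
clock: 19.5
eef_pos: [346.0, 120.5, 165.1]
tcp_rot: [3.14, -0.001, 1.322]
contact_force: [-1.5, -4.0, 15.1]
opening: 0.019
grasp_force: 64.8
```

Run:
```python
from h import *
s=r.sense();print(s['eef_pos'],s['tcp_rot'],s['contact_force'],s['wrist_torque'])
im=r.grab_frame('wrist');im2=r.grab_frame('side');im3=r.grab_frame('scene')
for n,i in zip(('w6','s6','c6'),(im,im2,im3)): cv2.imwrite(f'pics/{n}.png',i[:,:,::-1])
a=cv2.resize(im2[90:290,160:310],(300,400));b=cv2.resize(im3[60:220,200:320],(300,400))
cv2.imwrite('pics/v6.png',np.hstack([im[:,220:420],a,b])[:,:,::-1])
```

```text
[345.96250121 120.49526399 165.14395502] [ 3.13965047e+00 -6.50111060e-04  1.32182957e+00] [-1.50701856 -4.04197965 15.1099156 ] [-0.47025421  0.06510281 -0.0538604 ]
```

View pics/v6.png

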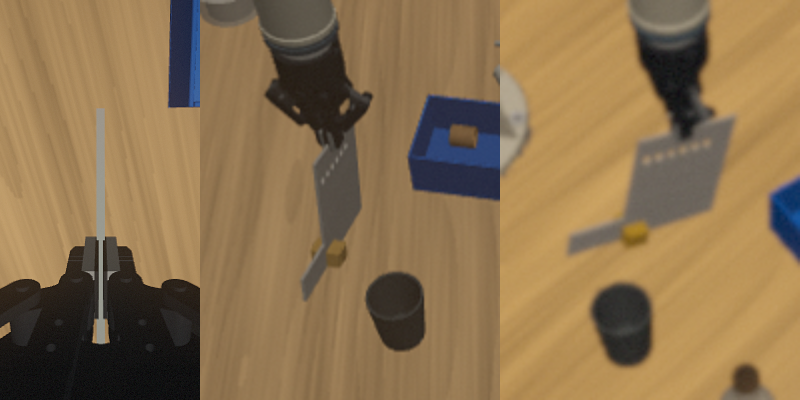

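Run:
```python
from h import *
np.set_printoptions(precision=1,suppress=True)
S,C=cam('side'),cam('scene')
for n,a,b in [('foot+100bot',(212.5,239.5),(228,161.6)),('-100bot',(240,192.5),(284.8,144)),('30top',(217.5,172.5),(255.2,118)),('h5',(221.5,180),(258.8,124.4)),('h0',(233,163.5),(283.2,118))]: print(n,*tri(S,a,C,b))
```

```text
foot+100bot [306.6 -34.4  54.5] 0.6822641310816115
-100bot [355.2 147.6   4.3] 4.576934632365859
30top [335.9  63.7 188.1] 3.1747137908027416
h5 [337.2  71.7 152.3] 0.8766667495283871
h0 [354.9 148.9 124.8] 0.9352972390116006
```

The gauge is still tilted about 16° in the jaws, with one corner on the bench and the foot end about 50 mm up. I'll ease the jaws slightly and follow down, so it drops flat while the pads guide it.

>>> carry_out([
  {"dp":[0,0,0],"yaw":0},
  {"dp":[0,0,1],"yaw":0},
  {"dp":[0,0,4],"yaw":0},
  {"dp":[0,0,8],"yaw":0},
  {"dp":[0,0,12],"yaw":0},
  {"dp":[0,0,15],"yaw":0},
  {"dp":[0,0,15],"yaw":0},
  {"dp":[0,0,15],"yaw":0},
], fingers=-0.86, grip_force=20)

```text
clock: 20.65
eef_pos: [345.1, 120.4, 149.3]
tcp_rot: [-3.141, 0.0, 1.322]
contact_force: [-0.0, -0.1, -0.4]
opening: 0.07
grasp_force: 0.2
```

Run:
```python
from h import *
s=r.sense();print(s['eef_pos'],s['tcp_rot'],s['contact_force'],s['opening'])
im=r.grab_frame('wrist');im2=r.grab_frame('side');im3=r.grab_frame('scene')
for n,i in zip(('w7','s7','c7'),(im,im2,im3)): cv2.imwrite(f'pics/{n}.png',i[:,:,::-1])
a=cv2.resize(im2[90:290,160:310],(300,400));b=cv2.resize(im3[60:220,200:320],(300,400))
cv2.imwrite('pics/v7.png',np.hstack([im[:,220:420],a,b])[:,:,::-1])
# bystanders moved?
a=cv2.imread('pics/side0.png').astype(int);d=np.abs(a-im2[:,:,::-1]).max(2)
for n,(x,y,w,h) in dict(flask=(325,208,28,56),cup=(242,225,34,42),roll=(372,216,34,34),box=(382,284,50,42),bin=(263,137,62,54),white=(306,120,17,18)).items(): print(n,(d[y:y+h,x:x+w]>35).mean().round(3))
```

```text
[345.0501454  120.43241034 149.25504604] [-3.14142944e+00  1.19000187e-04  1.32164045e+00] [-0.04075022 -0.13295267 -0.39583356] 0.06992728347406897
flask 0.0
cup 0.0
roll 0.0
box 0.0
bin 0.045
white 0.056
```

View pics/v7.png

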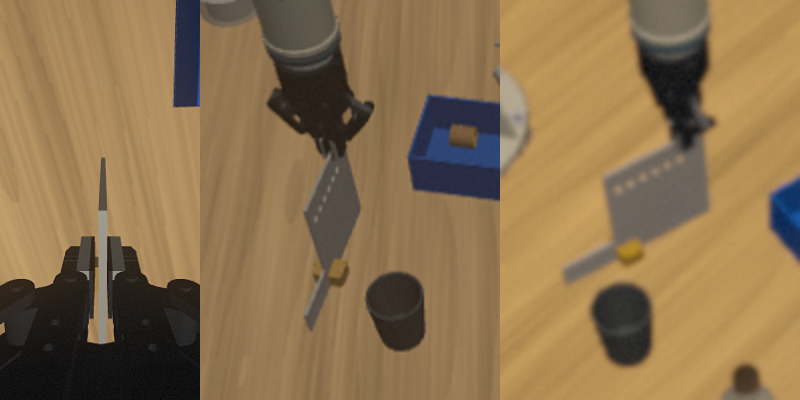

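The view shows the gauge down on its foot with the jaws loosely around the top of the leg, and the bystanders are unmoved. That was the last allowed picture, so from here I work from measurements.

Run:
```python
from h import *
np.set_printoptions(precision=1,suppress=True)
S,C=cam('side'),cam('scene')
for n,a,b in [('foot+100bot',(214,254.5),(226.4,173.2)),('-100bot',(240,194),(283.2,144)),('30top',(212.5,195.5),(241.6,130)),('h5',(218.5,199.5),(246.8,136)),('h0',(228.5,176),(272.4,123.2))]: print(n,*tri(S,a,C,b))
```

```text
foot+100bot [301.8 -46.1   3.1] 2.0851745850342627
-100bot [355.3 140.7   8.5] 1.262809104136743
30top [320.4  22.8 156.9] 2.011080125059534
h5 [328.9  30.5 130.4] 1.3549735087770203
h0 [343.3 116.1 117.8] 3.9637239389857712
```

>>> carry_out([
  {"dp":[0,0,0],"yaw":0},
  {"dp":[0,0,0],"yaw":0},
  {"dp":[0,0,0],"yaw":0},
  {"dp":[0,0,-50],"yaw":0},
  {"dp":[-10,0,-110],"yaw":0},
  {"dp":[-40,0,-170],"yaw":0},
  {"dp":[-70,1,-225],"yaw":0},
  {"dp":[-74,1,-231],"yaw":0},
  {"dp":[-74,1,-231],"yaw":0},
  {"dp":[-74,1,-231],"yaw":0},
], fingers=1)

```text
clock: 22.05
eef_pos: [327.3, 48.8, 378.7]
tcp_rot: [-3.139, 0.001, 1.322]
contact_force: [0.4, 0.4, -0.4]
opening: 1.002
grasp_force: 0.0
```

Run:
```python
from h import *
np.set_printoptions(precision=2,suppress=True)
s=r.sense();print(s['eef_pos'],np.degrees(s['tcp_rot']))
W=cam('wrist');np.savez('w8.npz',K=W[0],d=W[1],rv=W[2],tv=W[3])
im=r.grab_frame('wrist');cv2.imwrite('pics/w8.png',im[:,:,::-1]);im=im.astype(float)
sat=im.max(2)-im.min(2);o=[]
for v in range(30,250):
    w=np.clip((75-sat[v,290:350])/55,0,1); w[w<.15]=0
    if w.sum()>.8:o.append((v,(w*np.arange(290,350)).sum()/w.sum(),w.sum(),im[v,290:350][w>.5].mean() if (w>.5).any() else 0))
o=np.array(o);print(o[:4]);print(o[4::6]);print(o[-4:])
```

```text
[327.26  48.77 378.74] [-179.86    0.04   75.73]
[[ 80.   322.59   0.93   0.  ]
 [ 81.   322.56   3.84 151.08]
 [ 82.   322.5    4.   153.17]
 [ 83.   322.5    4.   152.42]]
[[ 84.   322.5    4.   153.  ]
 [ 90.   322.5    4.   152.58]
 [ 96.   322.5    4.   152.5 ]
 [102.   322.5    4.   151.58]
 [108.   322.5    4.   151.5 ]
 [114.   322.5    4.   151.58]
 [120.   322.62   3.71 150.5 ]
 [126.   322.58   3.56 149.67]
 [132.   322.55   3.55 149.67]
 [138.   322.55   3.53 149.67]
 [144.   322.55   3.53 149.17]
 [150.   322.55   3.55 149.  ]
 [156.   323.16   3.55 148.25]
 [162.   322.6    3.31 148.  ]
 [168.   322.59   3.36 147.58]
 [174.   322.52   3.55 148.08]
 [180.   322.55   3.47 149.33]
 [186.   322.55   3.49 148.92]
 [192.   322.56   3.53 150.17]
 [198.   322.14   2.64 151.22]
 [204.   322.12   2.67 151.56]
 [210.   322.14   2.64 152.  ]]
[[212.   322.14   2.64 151.33]
 [213.   322.13   2.65 151.22]
 [214.   322.12   2.67 151.22]
 [215.   322.02   1.09   0.  ]]
```

Run:
```python
from h import *
np.set_printoptions(precision=2,suppress=True)
from scipy.spatial.transform import Rotation as Ro
f=np.load('w8.npz');W=(f['K'],f['d'],f['rv'],f['tv'])
a=onz(W,(322.52,80.7),155)[:2];b=onz(W,(322.55,194.6),155)[:2];c=onz(W,(322.1,214.9),35)[:2]
d=(a-b)/np.linalg.norm(a-b);print('len',np.linalg.norm(a-b),np.linalg.norm(a-c),'yaw',np.degrees(np.arctan2(d[1],d[0])))
H=a-d*98;print('hole4',H);go(H[0],H[1],141,np.degrees(np.arctan2(d[1],d[0])))
```

```text
len 130.8747160840041 199.89350119804612 yaw 75.87043688547777
hole4 [329.78  50.66]
dp [  2.6   2.7 237.7] yaw -0.1
```

>>> carry_out([
  {"dp":[2,2.4,50],"yaw":0},
  {"dp":[2,2.4,105],"yaw":0},
  {"dp":[2,2.4,155],"yaw":0},
  {"dp":[2,2.4,195],"yaw":0},
  {"dp":[2,2.4,220],"yaw":0},
  {"dp":[2,2.4,237],"yaw":0},
  {"dp":[2,2.4,237],"yaw":0},
  {"dp":[2,2.4,237],"yaw":0},
  {"dp":[2,2.4,237],"yaw":0},
])

```text
clock: 23.22
eef_pos: [331.1, 50.0, 143.8]
tcp_rot: [3.141, -0.0, 1.322]
contact_force: [1.0, -0.1, -0.5]
opening: 0.999
grasp_force: 0.0
```

>>> carry_out([
  {"dp":[0,0,0],"yaw":0},
  {"dp":[0,0,0],"yaw":0},
  {"dp":[0,0,0],"yaw":0},
  {"dp":[0,0,0],"yaw":0},
  {"dp":[0,0,0],"yaw":0},
  {"dp":[0,0,0],"yaw":0},
  {"dp":[0,0,0],"yaw":0},
  {"dp":[0,0,0],"yaw":0},
  {"dp":[0,0,0],"yaw":0},
], fingers=-1, grip_force=100)

```text
clock: 24.35
eef_pos: [330.6, 49.8, 143.5]
tcp_rot: [-3.141, 0.0, 1.322]
contact_force: [-2.1, -0.1, 6.0]
opening: 0.022
grasp_force: 87.9
```

Run:
```python
from h import *
s=r.sense();print(s['eef_pos'],np.degrees(s['tcp_rot']),s['contact_force'],s['wrist_torque'])
im=r.grab_frame('wrist');cv2.imwrite('pics/w9.png',im[:,:,::-1]);im=im.astype(int);sat=im.max(2)-im.min(2)
for v in range(0,120,4): print(v,sat[v,312:332:2])
```

```text
[330.56209283  49.84723516 143.4958351 ] [-1.79979329e+02  4.54391690e-03  7.57184136e+01] [-2.05804997 -0.09161181  6.02628348] [-0.01963203  0.45028449 -0.00831771]
0 [79 79 78 78 79 78 78 77 78 76]
4 [81 79 78 78 81 80 78 78 78 77]
8 [81 81 79 77 80 79 79 79 77 77]
12 [80 81 79 78 79 78 79 80 77 78]
16 [78 81 80 80 79 79 79 80 79 77]
20 [78 80 80 80 80 80 80 80 79 78]
24 [80 78 80 81 78 79 80 78 79 78]
28 [80 80 60 63 61 59 58 73 80 78]
32 [77 78  7  8 10  9  7 49 80 80]
36 [77 79  8  9 10  9  8 48 80 80]
40 [81 78  8  9  9 10  8 50 79 80]
44 [81 81  7  8  8  9  8 49 82 79]
48 [78 80  7  9  8  9  8 49 79 80]
52 [79 77  7  8  7  8  7 49 80 80]
56 [80 76  7  8  7  7  8 47 80 79]
60 [80 79  8  9  8  8  6 48 80 79]
64 [79 80  6  9  8 10  8 48 81 79]
68 [80 81  6  8  8  8  7 68 79 80]
72 [80 80  6  9  9 10  7 68 82 80]
76 [80 80  6  7  6  8  6 68 81 79]
80 [78 80  6  9  8  8  7 68 82 82]
84 [79 80  6  9  8  7  6 66 81 81]
88 [79 80  6  8  8  7  7 68 83 82]
92 [79 81  7  9  8  9  7 67 82 82]
96 [79 77  7  9  8  8  7 68 80 82]
100 [79 78  5  8  8  7  6 68 82 81]
104 [81 79  5  7  8  7  6 69 83 81]
108 [81 79  6  7  9  6  6 68 83 81]
112 [80 82  6  8  8  8  6 68 81 83]
116 [82 82  6  7  7  7  5 67 83 81]
```

>>> carry_out([
  {"dp":[0,0,-2],"yaw":0},
  {"dp":[0,0,-7],"yaw":0},
  {"dp":[0,0,-15],"yaw":0},
  {"dp":[0,0,-26],"yaw":0},
  {"dp":[0,0,-39],"yaw":0},
  {"dp":[0,0,-53],"yaw":0},
  {"dp":[0,0,-68],"yaw":0},
  {"dp":[0,0,-82],"yaw":0},
  {"dp":[0,0,-95],"yaw":0},
  {"dp":[0,0,-106],"yaw":0},
  {"dp":[0,0,-115],"yaw":0},
  {"dp":[0,0,-122],"yaw":0},
])

```text
clock: 25.9
eef_pos: [330.6, 49.8, 265.7]
tcp_rot: [-3.142, 0.0, 1.322]
contact_force: [0.3, -0.3, -5.6]
opening: 0.022
grasp_force: 86.8
```

```bash
cat > edge.py <<'E'
from h import *
def edge(tag):
    im=r.grab_frame('wrist');cv2.imwrite(f'pics/{tag}.png',im[:,:,::-1]);im=im.astype(int);sat=im.max(2)-im.min(2)
    c=(sat[:200,317:325].mean(1)<45)&(sat[:200,317:325].mean(1)>=0)
    v=[i for i in range(150) if c[i:i+15].all()]
    return v[0] if v else None
E
python3 - <<'E'
from edge import *
s=r.sense();print(s['eef_pos'],s['wrist_torque'],s['opening'],edge('w10'))
go(494,214,265.5,75.9)
E
```

```text
[330.59926594  49.84463026 265.715449  ] [0.03824103 0.01626192 0.07466007] 0.0218264145322324 29
dp [199.2 117.5   1.1] yaw -0.2
```

>>> carry_out([
  {"dp":[1.3,0.8,0],"yaw":0},
  {"dp":[4.3,2.5,0],"yaw":0},
  {"dp":[9.5,5.6,0],"yaw":0},
  {"dp":[16,9.6,0],"yaw":0},
  {"dp":[25,15,0],"yaw":0},
  {"dp":[35,21,0],"yaw":0},
  {"dp":[47,28,0],"yaw":0},
  {"dp":[60,35.5,0],"yaw":0},
  {"dp":[73,43,0],"yaw":0},
  {"dp":[86,51,0],"yaw":0},
  {"dp":[99,58,0],"yaw":0},
  {"dp":[112,66,0],"yaw":0},
])

```text
clock: 27.45
eef_pos: [422.9, 142.9, 265.2]
tcp_rot: [-3.141, 0.0, 1.322]
contact_force: [-0.3, 0.3, -5.0]
opening: 0.023
grasp_force: 86.8
```

>>> carry_out([
  {"dp":[13,7.6,0],"yaw":0},
  {"dp":[26,15,0],"yaw":0},
  {"dp":[38,22,0],"yaw":0},
  {"dp":[49,29,0],"yaw":0},
  {"dp":[59,35,0],"yaw":0},
  {"dp":[68,40,0],"yaw":0},
  {"dp":[75,44,0],"yaw":0},
  {"dp":[80,47,0],"yaw":0},
  {"dp":[84,49,0],"yaw":0},
  {"dp":[86,51,0],"yaw":0},
  {"dp":[87,51,0],"yaw":0},
  {"dp":[87,51,0],"yaw":0},
])

```text
clock: 28.95
eef_pos: [493.0, 213.8, 265.3]
tcp_rot: [-3.141, 0.0, 1.322]
contact_force: [0.4, -0.3, -5.3]
opening: 0.016
grasp_force: 86.8
```

Run:
```python
from edge import *
np.set_printoptions(precision=2,suppress=True)
from scipy.spatial.transform import Rotation as Ro
s=r.sense();E=s['eef_pos'];T=Ro.from_euler('xyz',s['tcp_rot']).as_matrix();W=cam('wrist')
print(E,np.degrees(s['tcp_rot']),s['wrist_torque'],s['opening'],edge('w11'))
im=cv2.imread('pics/w11.png').astype(int);sat=im.max(2)-im.min(2)
q=proj(W,[(552,198.3,245),(590.1,189,245),(640,176.5,245)]);print('pred rod px',q)
for u in (430,460,490):
    v=int(np.interp(u,q[:,0],q[:,1])); print(u,v-12,sat[v-12:v+13,u],im[v-12:v+13,u].mean(1).astype(int))
print('gauge end',sat[22:36,321])
v=int(q[0,1]);print('tip cols',int(q[0,0])-8,im[v,int(q[0,0])-8:int(q[0,0])+12].mean(1).astype(int))
```

```text
[492.97 213.78 265.26] [-179.99    0.01   75.72] [-0.04 -0.01  0.05] 0.016491419610312866 29
pred rod px [[430.01 242.34]
 [499.57 241.45]
 [588.09 240.58]]
430 230 [80 79 82 83 83 84 61 63 59 45 45 46 59 58 61 70 85 83 82 83 80 82 81 82
 81] [145 146 146 145 147 150 117 120 112 100  99  98 110 108 117 129 149 146
 145 145 145 146 145 146 146]
460 229 [82 82 83 82 84 87 27 13 17 17 18 17 17  9 11 14 17 16 26 87 84 83 85 83
 83] [151 150 150 151 152 153  89  87 107 120 131 139 143 152 154 151 146 143
 150 151 150 152 150 151 152]
490 229 [82 81 83 84 84 83  6 13 13 16 16 16 15 12 12 14 16 18 54 86 84 83 83 83
 83] [148 148 148 148 149 144  67  89 110 122 131 139 144 151 152 149 145 139
 141 151 150 150 150 149 150]
gauge end [83 80 81 81 83 84 69 16  7  9  9  9  9  9]
tip cols 422 [152 152 151 148 149 148 146 149 110  69  72  70 103 146 155 153 154 154
 153 154]
```

Run:
```python
from h import *
np.set_printoptions(precision=2,suppress=True)
from scipy.spatial.transform import Rotation as Ro
s=r.sense();E=s['eef_pos'];T=Ro.from_euler('xyz',s['tcp_rot']).as_matrix();W=cam('wrist')
L=lambda p:T.T@(p-E)
e=L(onz(W,(321,28.3),E[2]+11.5));print('end',e,'hole x',e[0]-98)
for u,v in((460,241.0),(490,240.7)): print('rod',L(onz(W,(u,v),245)))
print('tip',L(onz(W,(430.3,242),245)))
n=(np.array([552,198.3])-np.array([590.1,189.0]));print('yaw rod',np.degrees(np.arctan2(n[1],n[0])))
# side-view check: hole row vs rod
S=cam('side');print(proj(S,[E+T@[0.6,-2,20.5],(552,198.3,245)]))
im=r.grab_frame('side');cv2.imwrite('pics/s12.png',im[:,:,::-1])
x,y=proj(S,[E+T@[0.6,-2,20.5]])[0].round().astype(int)
print(x,y);print(im[y-9:y+10,x-9:x+8].mean(2).astype(int))
x=318;print(x);print(im[105:122,x:x+3].mean(2).mean(1).astype(int))
```

```text
end [ 99.02   0.31 -11.51] hole x 1.0166983733316215
rod [ 0.31 77.72 20.29]
rod [ 0.42 94.67 20.29]
tip [-0.24 61.12 20.29]
yaw rod 166.2826536816397
[[282.44 108.8 ]
 [307.24 112.34]]
282 109
[[110 115  49  30  45  67  44  24  43  64  69  32  32  33  32  54  75]
 [111 115  64  27  45  64  60 111  56  66  68  42  34  29  36  71  75]
 [110 113  70  27  35  63  97 127  61  64  69  42  28  30  36  73  75]
 [111 115 106  59  37  72 118 119  59  63  68  44  31  25  54  75  74]
 [110 112 116 108 103  99 124  96  60  62  66  47  28  32  69  73  74]
 [109 110 114 118 117 108 118  79  60  64  61  64  83  65  74  73  75]
 [110 110 115 117 109 109  98  74  69  57  61  69  83  75  75  74  71]
 [110 112 114 116 104  85  77  72  74  67  82  78  73  75  74  74  74]
 [110 110 114 117 113  69  70  75  74  73 108  86  73  73  74  72  71]
 [110 112 115 116 117  71  71  75  71  74 112  88  73  76  74  74  74]
 [110 112 116 116 116  78  70  75  76  68  96  78  75  75  74  72  73]
 [109 111 115 115 116  82  71  74  77  79  74  70  73  73  73  72  73]
 [111 112 114 116 114  90  70  72  83  97  76  74  74  75  74  74  73]
 [110 112 114 115 114  94  69  75  96 104  75  73  73  74  73  71  72]
 [111 111 114 117 114  94  67  73  86  91  74  71  74  74  73  72  75]
 [110 111 114 115 113 101  70  72  75  77  73  74  74  76  71  74  75]
 [111 111 115 115 114 113  73  71  72  73  74  75  74  73  74  75  74]
 [109 113 113 114 111 115  71  72  75  72  73  74  73  72  73  74  73]
 [110 112 114 114 114 117  71  71  73  75  76  73  73  74  76  73  72]]
318
[112 112 112 112 113 115 112 111  93  88 108 114 113 112 113 112 113]
```

Hole4 and the rod axis agree within about 0.5 mm laterally and 0.3 mm in height. I advance toward the rod.

>>> carry_out([
  {"dp":[-0.2,2,0],"yaw":0},
  {"dp":[-0.2,6,0],"yaw":0},
  {"dp":[-0.2,12,0],"yaw":0},
  {"dp":[-0.2,20,0],"yaw":0},
  {"dp":[-0.2,29,0],"yaw":0},
  {"dp":[-0.2,38,0],"yaw":0},
  {"dp":[-0.2,46,0],"yaw":0},
  {"dp":[-0.2,52,0],"yaw":0},
  {"dp":[-0.2,57,0],"yaw":0},
  {"dp":[-0.2,61,0],"yaw":0},
  {"dp":[-0.2,64,0],"yaw":0},
  {"dp":[-0.2,66,0],"yaw":0},
])

```text
clock: 30.55
eef_pos: [557.1, 197.4, 265.3]
tcp_rot: [-3.142, -0.0, 1.322]
contact_force: [-0.5, 0.2, -5.1]
opening: 0.019
grasp_force: 86.8
```

Run:
```python
from edge import *
s=r.sense();print(s['eef_pos'],s['contact_force'],s['wrist_torque'],edge('w13'))
```

```text
[557.13155735 197.37322326 265.2952204 ] [-0.53766191  0.15927914 -5.10453551] [-0.03776284  0.04937336 -0.01625744] 29
```

There is no contact force with the plate 5 mm past the tip, so the rod is in the hole. I continue in.

>>> carry_out([
  {"dp":[0,2,0],"yaw":0},
  {"dp":[0,5,0],"yaw":0},
  {"dp":[0,9,0],"yaw":0},
  {"dp":[0.1,14,0],"yaw":0},
  {"dp":[0.1,19,0],"yaw":0},
  {"dp":[0.1,25,0],"yaw":0},
  {"dp":[0.1,31,0],"yaw":0},
  {"dp":[0.2,36,0],"yaw":0},
  {"dp":[0.2,40,0],"yaw":0},
  {"dp":[0.2,43,0],"yaw":0},
  {"dp":[0.2,45,0],"yaw":0},
  {"dp":[0.2,45,0],"yaw":0},
])

```text
clock: 32.1
eef_pos: [600.7, 186.5, 265.3]
tcp_rot: [-3.142, 0.0, 1.322]
contact_force: [0.4, 0.1, -4.3]
opening: 0.021
grasp_force: 86.8
```

Run:
```python
from edge import *
s=r.sense();print(s['eef_pos'],s['contact_force'],s['wrist_torque'],edge('w14'))
W=cam('wrist');print(proj(W,[(552,198.3,245),(610,184,245)]))
im=cv2.imread('pics/w14.png');i2=r.grab_frame('side');cv2.imwrite('pics/s14.png',i2[:,:,::-1])
# rod tip visible on the near (left) side of the plate?
u,v=proj(W,[(556,197.3,245)])[0].astype(int);g=im.astype(int);print(u,v,(g.max(2)-g.min(2))[v-12:v+12,u])
```

```text
[600.71875233 186.45512639 265.27907337] [ 0.3649117   0.11236015 -4.32427663] [-0.08095606  0.02890824  0.02516394] 29
[[230.05639241 242.46293088]
 [337.7407387  241.88835517]]
237 242 [82 81 82 83 87 40 14 16 16 18 18 17 20 17 17 18 17 12 91 85 85 84 84 84]
```

The rod shows on the near side, so it is through the plate. I lower until it takes the weight.

>>> carry_out([
  {"dp":[0,0,0.6],"yaw":0},
  {"dp":[0,0,1.2],"yaw":0},
  {"dp":[0,0,1.8],"yaw":0},
  {"dp":[0,0,1.8],"yaw":0},
  {"dp":[0,0,1.8],"yaw":0},
])

```text
clock: 32.83
eef_pos: [600.7, 186.5, 263.6]
tcp_rot: [-3.142, -0.0, 1.322]
contact_force: [-1.1, -0.2, -3.8]
opening: 0.017
grasp_force: 87.1
```

>>> carry_out([
  {"dp":[0,0,0.3],"yaw":0},
  {"dp":[0,0,0.6],"yaw":0},
  {"dp":[0,0,0.6],"yaw":0},
  {"dp":[0,0,0.6],"yaw":0},
])

```text
clock: 33.33
eef_pos: [600.7, 186.5, 263.3]
tcp_rot: [3.141, -0.0, 1.322]
contact_force: [-1.9, -0.0, 2.0]
opening: 0.024
grasp_force: 87.9
```

>>> carry_out([
  {"dp":[0,0,0],"yaw":0},
  {"dp":[0,0,0],"yaw":0},
  {"dp":[0,0,0],"yaw":0},
  {"dp":[0,0,0],"yaw":0},
  {"dp":[0,0,0],"yaw":0},
  {"dp":[0,0,0],"yaw":0},
], fingers=0)

```text
clock: 34.08
eef_pos: [600.7, 186.5, 262.9]
tcp_rot: [3.142, -0.0, 1.322]
contact_force: [0.0, 0.3, 0.0]
opening: 0.504
grasp_force: 0.0
```

>>> carry_out([
  {"dp":[0,0,-10],"yaw":0},
  {"dp":[0,0,-30],"yaw":0},
  {"dp":[0,0,-60],"yaw":0},
  {"dp":[0,0,-95],"yaw":0},
  {"dp":[0,0,-130],"yaw":0},
  {"dp":[0,0,-155],"yaw":0},
  {"dp":[0,0,-160],"yaw":0},
  {"dp":[0,0,-160],"yaw":0},
  {"dp":[0,0,-160],"yaw":0},
])

```text
clock: 35.2
eef_pos: [600.3, 186.3, 421.5]
tcp_rot: [-3.14, 0.001, 1.322]
contact_force: [0.4, 0.2, 0.4]
opening: 0.495
grasp_force: 0.0
```

```bash
cat > chk.py <<'E'
from h import *
np.set_printoptions(precision=1,suppress=True)
s=r.sense();print(s['clock'],s['eef_pos'])
S=cam('side')
im=r.grab_frame('side');cv2.imwrite('pics/s15.png',im[:,:,::-1])
im2=r.grab_frame('wrist');cv2.imwrite('pics/w15.png',im2[:,:,::-1]);W=cam('wrist')
# diff against the empty bench: gauge blob
a=cv2.imread('pics/s14.png').astype(int)[:,:,::-1]
O=np.array([601,186.2]);tx=np.array([.247,.969])
P=lambda gy,gz:np.r_[O+tx*(-2-gy),245-2+gz-123+.0]
K=dict(e100=P(-100,155),e30=P(30,155),b100=P(-100,0),foot=P(100,0),stop=P(16,11))
p=proj(S,list(K.values()));print(dict(zip(K,p)))
b=cv2.inRange(cv2.cvtColor(im,cv2.COLOR_RGB2HSV),(16,130,70),(28,255,255))
x,y=p[4].astype(int);k,l,st,ce=cv2.connectedComponentsWithStats(b[y-30:y+30,x-30:x+30].copy());print('brass',[(st[i].tolist(),ce[i]+[x-30,y-30]) for i in range(1,k) if st[i,4]>8])
i=im2.astype(int);sat=i.max(2)-i.min(2);q=proj(W,[P(-100,155),P(30,155),P(100,35)]);print('wrist pred',q)
m=int(q[0,0]);c=[(v,(np.flatnonzero(sat[v,m-12:m+13]<40)+m-12).mean().round(1)) for v in range(max(0,int(q[0,1])-12),int(q[2,1])+15,4) if (sat[v,m-12:m+13]<40).any()];print(c)
E
python3 chk.py
```

```text
35.2 [600.3 186.3 421.5]
{'e100': array([335.2,  79.5]), 'e30': array([324.5, 114.6]), 'b100': array([335.4, 124.7]), 'foot': array([320.1, 179.4]), 'stop': array([326.8, 152.3])}
brass [([22, 24, 6, 13, 56], array([320.4, 151.4])), ([30, 25, 8, 14, 95], array([329.7, 153.3])), ([0, 32, 3, 9, 14], array([296.9, 157.6]))]
wrist pred [[321.5  75.8]
 [321.3 217.5]
 [321.1 234.7]]
[(63, np.float64(328.0)), (67, np.float64(328.5)), (71, np.float64(328.5)), (75, np.float64(325.8)), (79, np.float64(325.8)), (83, np.float64(320.0)), (87, np.float64(320.0)), (91, np.float64(320.0)), (95, np.float64(320.0)), (99, np.float64(320.0)), (103, np.float64(320.5)), (107, np.float64(320.5)), (111, np.float64(320.5)), (115, np.float64(320.5)), (119, np.float64(320.5)), (123, np.float64(320.5)), (127, np.float64(320.5)), (131, np.float64(320.5)), (135, np.float64(320.5)), (139, np.float64(320.5)), (143, np.float64(320.5)), (147, np.float64(320.5)), (151, np.float64(320.5)), (155, np.float64(320.5)), (159, np.float64(321.0)), (163, np.float64(321.0)), (167, np.float64(321.0)), (171, np.float64(321.5)), (175, np.float64(321.0)), (179, np.float64(321.0)), (183, np.float64(321.5)), (187, np.float64(321.5)), (191, np.float64(321.5)), (195, np.float64(321.5)), (199, np.float64(321.5)), (203, np.float64(321.5)), (207, np.float64(321.5)), (211, np.float64(321.5)), (215, np.float64(321.5)), (219, np.float64(322.0)), (223, np.float64(322.0)), (227, np.float64(322.0)), (231, np.float64(322.0)), (235, np.float64(322.0))]
```

The gauge hangs where predicted. I wait for any swing to die out and check that it is still.

>>> carry_out([
  {"dp":[0,0,-20],"yaw":0},
  {"dp":[0,0,-20],"yaw":0},
  {"dp":[0,0,-20],"yaw":0},
  {"dp":[0,0,-20],"yaw":0},
  {"dp":[0,0,-20],"yaw":0},
  {"dp":[0,0,-20],"yaw":0},
  {"dp":[0,0,-20],"yaw":0},
  {"dp":[0,0,-20],"yaw":0},
  {"dp":[0,0,-20],"yaw":0},
  {"dp":[0,0,-20],"yaw":0},
  {"dp":[0,0,-20],"yaw":0},
  {"dp":[0,0,-20],"yaw":0},
])

```text
clock: 36.8
eef_pos: [600.7, 186.5, 442.9]
tcp_rot: [-3.142, 0.0, 1.322]
contact_force: [-0.9, -0.6, -1.2]
opening: 0.501
grasp_force: 0.0
```

>>> carry_out([
  {"dp":[0,0,0],"yaw":0},
  {"dp":[0,0,0],"yaw":0},
  {"dp":[0,0,0],"yaw":0},
  {"dp":[0,0,0],"yaw":0},
  {"dp":[0,0,0],"yaw":0},
  {"dp":[0,0,0],"yaw":0},
  {"dp":[0,0,0],"yaw":0},
  {"dp":[0,0,0],"yaw":0},
  {"dp":[0,0,0],"yaw":0},
  {"dp":[0,0,0],"yaw":0},
  {"dp":[0,0,0],"yaw":0},
  {"dp":[0,0,0],"yaw":0},
])

```text
clock: 38.3
eef_pos: [600.7, 186.5, 442.9]
tcp_rot: [-3.142, -0.0, 1.322]
contact_force: [-0.2, -0.9, -0.3]
opening: 0.501
grasp_force: 0.0
```

Run:
```python
from h import *
F=[]
for k in range(6): F.append(r.grab_frame('side').astype(int))
for f in F[1:]: print(np.abs(f-F[0]).max(2)[70:190,305:345].max(),(np.abs(f-F[0]).max(2)[70:190,305:345]>25).sum())
f=F[-1];cv2.imwrite('pics/s16.png',f[:,:,::-1].astype(np.uint8))
o=cv2.imread('pics/s15.png')[:,:,::-1].astype(int);print('vs s15',(np.abs(f-o).max(2)[70:190,305:345]>25).sum())
h=cv2.cvtColor(f.astype(np.uint8),cv2.COLOR_RGB2HSV);b=cv2.inRange(h,(5,60,60),(18,200,200))[150:170,275:310];print('core px',cv2.countNonZero(b))
d=np.abs(cv2.imread('pics/side0.png')[:,:,::-1].astype(int)-f).max(2)
for n,(x,y,w,hh) in dict(flask=(325,208,28,56),cup=(242,225,34,42),roll=(372,216,34,34),box=(382,284,50,42),bin=(263,137,45,54)).items(): print(n,(d[y:y+hh,x:x+w]>35).mean().round(3))
# level: bottom edge of the foot in the side view, brass centroid between frames
S=cam('side');C=cam('scene');g=r.grab_frame('scene');cv2.imwrite('pics/c16.png',g[:,:,::-1]);print(r.sense()['clock'])
```

```text
9 0
9 0
11 0
9 0
10 0
vs s15 1
core px 143
flask 0.0
cup 0.0
roll 0.0
box 0.0
bin 0.063
38.65
```

The gauge hangs still, the core is in the bin and the bystanders are unmoved. I hand the job in.

```bash
python3 -c "
from rig import r
print(r.sign_off())"
```

```text
the job is handed in; nothing more can be done
None
```

I handed the job in at 38.7 s: the core is in the bin and the gauge hangs still on the rod by hole 4, after it slipped in the jaws once and I had to set it down on clear bench and regrip it, with the wrist force reading 76 N (limit 120 N) as I pressed it down; the flask, pen cup, label roll and label box are unmoved.

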